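Square a plate and lay the thickness gauge on it, screen up

TASK

First turn the aluminium plate by pushing it on the table, without lifting it (its free far corner is the place to push), until its short near edge is flush against both brass pegs on the robot's side. Then take the thickness gauge out of the foam case by raising its orange end over the open scoop first, before drawing the other end from under the foam lip, turn it over and lay it flat, screen up, in the middle of the squared plate. Do not drop the gauge or let it topple, leave the plate against the pegs, and leave the hammer, jar, level and wrench alone.

Things in the scene. Friction and masses are not known exactly. Their poses are not given: they have to be found in the camera images.
- gauge: Hand-held thickness gauge, grey block with orange ends, 120 (x) by 56 (y) by 34 (z) mm, about 280 g. Origin at its centre. +z points out of its plain back; screen and keys are on the -z face. Starts screen down in the foam pocket, axes along the case's, underside 22 mm above the table. Stable standing on an end.
- gauge_lift_end (a point): Centre of the gauge's end face at its x = -60 mm: the end that juts out over the open scoop and must rise first.
- gauge_lip_end (a point): Centre of the gauge's end face at its x = +60 mm: the end held under the foam lip.
- case: Fixed open yellow case with rigid dark foam. Origin on the table under the gauge's starting centre; its frame in mm: outer x -145 to 100, y -80 to 80. Pocket 60 wide (2 mm clear each side of the gauge), floor z 22 from x -30 to 65, side walls to z 54 from x -10 on, end wall at x 65 (5 mm behind the gauge). The x axis points from the scoop to the lip.
- case_lip (a point): Middle of the free edge of the foam lip at the case's x 52, z 59.5 (underside). The lip, 8 mm thick (z 59.5 to 67.5), overhangs the gauge's far end by 8 mm, 3.5 mm above its top, so the gauge cannot go straight up.
- case_ridge (a point): Top middle of a foam ridge just before the gauge's near end: case x -74 to -61.5, y -18 to 18, top z 34 (12 mm above the gauge's underside). It keeps the gauge from sliding out flat: raise the near end over it, then draw the gauge back towards case -x and up.
- case_scoop (a point): Floor middle of the open scoop (blue floor at z 10): case x -141 to -10, y -76 to 76, rim z 22. Room for a finger on both sides of the gauge's near 50 mm.
- jig: Fixed flat steel bar, 6 mm high, with three upright brass pegs 14 mm across, tops at z 22. Origin on the table under the squared plate's centre; x points from the bar along the squared plate. In its frame, mm: the two near pegs at x -97, y -45 and 45; a side peg at x -82, y -70 that keeps the plate's corner from sliding sideways; the squared plate covers x -90 to 90, y about -57 to 57.
- plate: Loose flat aluminium plate, 180 (x) by 115 (y) by 10 (z) mm, 550 g (varies), slides. Origin at its bottom corner x = y = 0, the corner caught between the side peg and the y = -45 peg (up to 6 mm off them); it covers x 0 to 180, y 0 to 115 of its frame. It starts turned clockwise (seen from above) by 0.25 to 0.45 rad from square.
- plate_centre (a point): Centre of the plate's top face.
- plate_end2 (a point): The plate's other near corner, (0, 115) mm, at half thickness: it must come to the y = 45 peg.
- plate_push (a point): The plate's far corner, (180, 115) mm, at half thickness, diagonally across from the origin corner. Push the far short edge near here towards the pegs and the plate turns counter-clockwise about its corner at the pegs until the near edge meets both near pegs.
- hammer: Bystander: hammer 260 mm long lying on the table.
- jar: Bystander: jar 60 mm across, 100 mm tall.
- level: Bystander: red spirit level 150 by 24 by 40 mm.
- wrench: Bystander: wrench 180 mm long, lying flat.
Things that resemble listed ones, but are neither listed nor needed, are in the scene too. Of the things shaped like the gauge, the grey one is meant.

How it is judged:
By the outcome, as a careful person would: the job done as asked, in the order asked, and still so for the second after the job is handed in, with the robot touching nothing.
It also fails if it takes over 72 s, if anything falls off the work surface, if the arm or the gripper's body presses on something with over 40 N, if the wrist force passes 120 N, or if a joint passes its speed limit or range.

ROBOT

A 6-joint arm with a two-finger parallel gripper is mounted at the origin on the work surface. World frame = base frame: x ahead of the robot, y to its left, z up, the work surface at z = 0. Lengths are in m, angles in rad, forces in N, time in s.
With the tool pointing down it reaches from about 0.35 to 0.85 m from the base axis. Payload 8.1 kg.
Tool frame: the origin (TCP) lies on the mounting face of the last link; the fingertips stand 186 mm ahead of it and the grasp point (between the pads) lies 167 mm ahead of it (robot.finger_overhang is the distance from the TCP to the fingertips, in m); z points along the fingers, y is the line along which they close (so a half turn about z gives the same grasp; the last joint's range is limited). The gripper opens to 93 mm and grips with 3 to 60 N. Pads are 15 mm wide; open, the fingers measure 128 mm over their backs; the gripper's body (75 mm by 188 mm) begins 65 mm behind the grasp point.
Start: joints at [1.137, 0.13, 1.488, -0, 1.523, -0.085], TCP at [0.205, 0.564, 0.405] pointing down, gripper open.
Joint ranges: [-2.96, 2.96], [-0.89, 2.26], [0.02, 2.5], [-1.34, 4.48], [0, 2.73], [-2.66, 2.66]. Speed limits (rad/s): [2.39, 2.39, 2.79, 3.14, 3.14, 3.14].

INTERFACE

Orientations are given as a rotation vector (axis times angle).
In Python, from plant import readout, read_camera, get_calibration, job, robot gives the robot as it stands.
- The arm moves only by the shell command python3 -m handwheel 'ROWS' [FORCE]. ROWS is JSON, a list of rows, each a list of 5 numbers: the shift along the world's x, y, z in cm, then the turn about the world's z in rad, then the closure, from 0 (fully open) to 1 (shut). In form: [[tx, ty, tz, spin, gripper], ...]. A call has 1 to 10 rows; each row shifts and turns the commanded pose from where the row before left it; what a row does not reach is not made up. A row lasts 1/8 s, in which the tool goes at most 62.5 mm and 10.7 degrees, less where a joint would pass 70% of its speed; a pose out of reach is approached as far as the arm can. A call is refused whole if a number of a shift passes 6.25 or a number of a turn 0.188, either way. A call with a gripper value outside its range is refused whole. The fingers move at their own pace and stop on an object; FORCE is the grip in N (left out, the last holds). Time passes only in rows, so rows that do not move let the fingers close. It gives the time, the measured TCP pose, the force, the opening and the grip force at its end, in the units of the state.
- readout.read_state(): the state, without advancing time (a new reading comes with each control period).
- read_camera(name): name is "side" or "top" or "wrist"; returns the picture (480x640x3 uint8, red, green, blue); there is no depth.
- get_calibration(name): a dict with "fovy" (degrees; the focal length in pixels is half the picture's height over the tangent of half this angle, whatever the lens; pixels are square), "cx", "cy" (the principal point, pixels), "pose" (4x4, takes a point from camera to world coordinates). Camera axes: x right, y down, z forward; pixel columns grow to the right and rows downward; lengths in m; the calibration is good to about 2 mm. The wrist camera is an equidistant fisheye: a pixel r from the principal point sees the ray r / f radians off the axis. A picture is of the moment at which its call begins: read the wrist's pose just before it. get_calibration takes no time and is no camera call; for the wrist camera it gives the pose at the moment of the call.
- job.close_job(): hands the job in; it is judged then, once.
The state is a dict: "t": time; "q": joint angles; "dq": joint speeds; "joint_torque": joint torques, N m; "tool_pos": TCP position; "orientation": TCP orientation; "force": force on the tool from outside, world axes, zero at the start; "wrist_torque": the same for the moment, N m; "opening": finger opening in m; "gripper_force": force on a finger pad.
Only numpy, scipy, OpenCV 4.12 (cv2) and the standard library are available. Lean on these libraries where they do the work, as an engineer would, in place of code of your own. Each camera call takes 0.05 s, during which the arm holds its last target. There are 200 camera calls.

## Working session

There is one attempt and no reset: what is moved stays moved. The work goes in short steps, Python scripts to look and compute and a shell command to move; the robot and the scene stay as the last step left them, time stands still between calls to the robot, and variables do not carry over. Pictures are saved under pics/ and viewed, at most 10 in all, crops included, and the job is handed in when it is done.

```bash
mkdir -p pics; cat > h.py <<'E'
import numpy as np, cv2
from plant import readout, read_camera, get_calibration, job, robot
def cal(n):
    c=get_calibration(n); f=240/np.tan(np.radians(c['fovy'])/2); return f,c['cx'],c['cy'],np.array(c['pose'])
def ray(n,uv,C=None):
    f,cx,cy,T=C or cal(n); a=(np.array(uv,float)-[cx,cy])/f
    if n=='wrist':
        r=np.linalg.norm(a,axis=-1,keepdims=True); d=np.concatenate([a*np.sinc(r/np.pi)/1,np.cos(r)],-1)
    else: d=np.concatenate([a,np.ones(a.shape[:-1]+(1,))],-1)
    return T[:3,3], d@T[:3,:3].T
def onz(n,uv,z,C=None):
    o,d=ray(n,uv,C); return o+d*((z-o[2])/d[...,2])[...,None]
def proj(n,P,C=None):
    f,cx,cy,T=C or cal(n); p=(np.array(P,float)-T[:3,3])@T[:3,:3]
    if n=='wrist':
        r=np.linalg.norm(p[...,:2],axis=-1,keepdims=True); th=np.arctan2(r,p[...,2:]); return p[...,:2]/np.maximum(r,1e-9)*th*f+[cx,cy]
    return p[...,:2]/p[...,2:]*f+[cx,cy]
def snap(n,name):
    im=read_camera(n); cv2.imwrite(f'pics/{name}.png',im[...,::-1]); return im
E
python3 - <<'E'
from h import *
for n in ('top','side','wrist'):
    snap(n,n+'0'); f,cx,cy,T=cal(n); print(n,f,cx,cy,T.round(3).tolist())
s=readout.read_state(); print(s)
E
```

```text
top 451.422007214716 319.0903434330852 244.0550793398984 [[0.026, -0.982, 0.185, 0.339], [-0.999, -0.03, -0.022, 0.024], [0.028, -0.184, -0.983, 1.184], [0.0, 0.0, 0.0, 1.0]]
side 482.89382233017324 320.83912413104053 246.13092055985527 [[0.808, -0.28, 0.519, -0.048], [-0.589, -0.416, 0.693, -0.774], [0.022, -0.865, -0.501, 0.654], [0.0, 0.0, 0.0, 1.0]]
wrist 371.64829954431775 320.6302765306137 232.513601164612 [[0.342, 0.912, 0.227, 0.142], [0.94, -0.331, -0.085, 0.586], [-0.003, 0.242, -0.97, 0.383], [0.0, 0.0, 0.0, 1.0]]
{'t': 0.15, 'q': array([ 1.13658057e+00,  1.30998992e-01,  1.48902781e+00,  3.49245848e-06,
        1.52301878e+00, -8.53829356e-02]), 'dq': array([-0.00071442, -0.00278561, -0.00565043,  0.00061952,  0.00088109,
       -0.00041079]), 'joint_torque': array([ 2.22036178e-04, -5.60477078e+01, -4.92333913e+01,  7.67134479e-02,
        3.07516067e-02, -1.04758981e-04]), 'tool_pos': array([0.20497466, 0.56371349, 0.40392221]), 'orientation': array([-5.45106123e-01, -3.09355664e+00,  2.20399941e-03]), 'force': array([-0.89382044,  0.09528125, -0.02990599]), 'wrist_torque': array([ 0.04999185, -0.01635444, -0.04825849]), 'gripper_force': 0.0, 'opening': 0.09319222707892343}
```

View pics/top0.png

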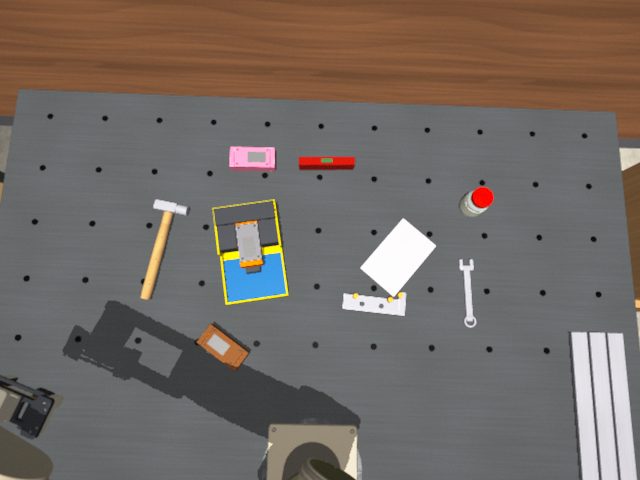

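View pics/side0.png

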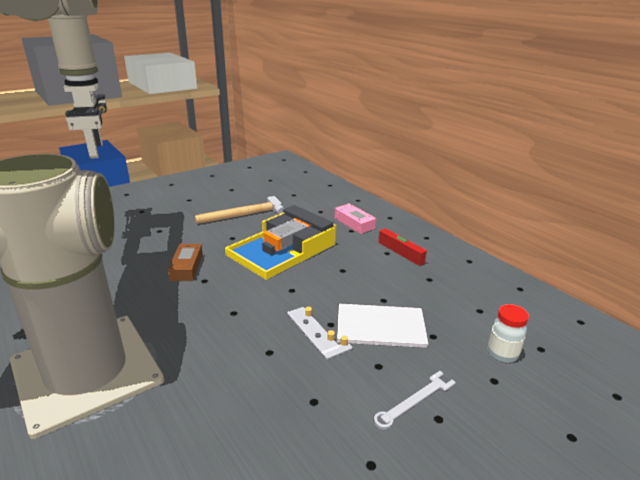

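Top view: plate corners about (404,219), (436,245), (398,296), (361,266). Pegs are at (355,296), (390,299) and (402,295). The case has its blue scoop at (255,275), with the grey gauge at (249,243) and its orange lift end at (251,263). The side view agrees with this. Measuring next.

```bash
cat > m.py <<'E'
from h import *
im=cv2.imread('pics/top0.png'); hsv=cv2.cvtColor(im,cv2.COLOR_BGR2HSV)
C=cal('top')
def comp(mask,box,k=1,amin=6):
    x0,y0,x1,y1=box; m=np.zeros_like(mask); m[y0:y1,x0:x1]=mask[y0:y1,x0:x1]
    c,_=cv2.findContours(m,cv2.RETR_EXTERNAL,cv2.CHAIN_APPROX_NONE); return sorted([q for q in c if cv2.contourArea(q)>=amin],key=cv2.contourArea)[::-1][:k]
H,S,V=cv2.split(hsv)
br=((H>12)&(H<32)&(S>110)).astype(np.uint8)
for c in comp(br,(340,285,412,312),5):
    (u,v),r=cv2.minEnclosingCircle(c); print('peg',u,v,r,onz('top',[u,v],0.020,C).round(4))
wh=((S<60)&(V>180)).astype(np.uint8)
c=comp(wh,(340,210,450,297),1)[0]; b=cv2.boxPoints(cv2.minAreaRect(c)); print('plate',b.tolist(), (P:=onz('top',b,0.010,C)).round(4).tolist()); print(np.linalg.norm(P-np.roll(P,1,0),axis=1))
bl=((H>95)&(H<120)&(S>150)).astype(np.uint8)
c=comp(bl,(205,190,300,310))[0]; b=cv2.boxPoints(cv2.minAreaRect(c)); print('blue',b.tolist(),(P:=onz('top',b,0.010,C)).round(4).tolist());print(np.linalg.norm(P-np.roll(P,1,0),axis=1))
gr=(((S<60)&(V>95))|((H>5)&(H<18)&(S>150))).astype(np.uint8)
c=comp(gr,(225,215,275,275))[0]; b=cv2.boxPoints(cv2.minAreaRect(c)); print('gauge',b.tolist(),(P:=onz('top',b,0.056,C)).round(4).tolist());print(np.linalg.norm(P-np.roll(P,1,0),axis=1),P.mean(0))
a=cv2.imread('pics/top0.png')[185:315,195:455]; a=cv2.resize(a,None,fx=3,fy=3,interpolation=cv2.INTER_CUBIC); cv2.imwrite('pics/c1.png',a)
E
python3 m.py
```

```text
peg 399.5 294.5 2.9155757427215576 [ 0.4313 -0.2137  0.02  ]
peg 389.5 299.0 2.6926822662353516 [ 0.419  -0.1877  0.02  ]
peg 355.5 295.5 2.9155757427215576 [ 0.4256 -0.0998  0.02  ]
plate [[359.2000427246094, 267.6000061035156], [402.7529602050781, 216.78823852539062], [436.9294128417969, 246.08236694335938], [393.3764953613281, 296.8941345214844]] [[0.4996, -0.1098, 0.01], [0.6409, -0.2261, 0.01], [0.5635, -0.3169, 0.01], [0.4255, -0.1997, 0.01]]
[0.11653184 0.18293812 0.11933913 0.18110917]
blue [[222.1405487060547, 261.15582275390625], [279.3734130859375, 252.7391815185547], [285.25823974609375, 292.756103515625], [228.025390625, 301.1727294921875]] [[0.506, 0.2493, 0.01], [0.5328, 0.1011, 0.01], [0.4284, 0.0815, 0.01], [0.4027, 0.2275, 0.01]]
[0.10562855 0.15063178 0.1063148  0.14826302]
gauge [[234.08053588867188, 222.4144744873047], [273.8298645019531, 217.5963592529297], [279.0027160644531, 260.27239990234375], [239.25338745117188, 265.09051513671875]] [[0.6001, 0.2167, 0.056], [0.6161, 0.1161, 0.056], [0.506, 0.0982, 0.056], [0.4908, 0.1972, 0.056]]
[0.11107765 0.10186811 0.11154928 0.10012479] [0.55324906 0.15702468 0.056     ]
```

View pics/c1.png

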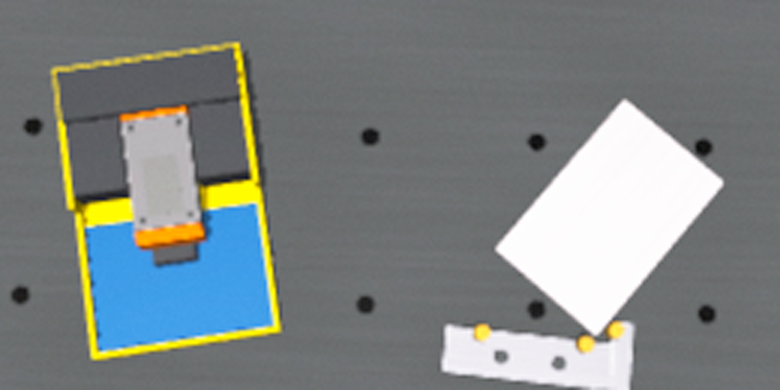

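The crop shows the gauge's lift end (orange) at crop (170,235) and lip end at (153,113). The plate corners in it are (625,98), (724,183), (598,335), (496,249). The plate turn reads about 0.63 rad, more than the stated range, so I'll cross-check it with the side camera.

```bash
cat > m2.py <<'E'
from m import *
print('-----')
def fitgauge(n,im,box):
    h=cv2.cvtColor(im,cv2.COLOR_BGR2HSV); H,S,V=cv2.split(h)
    o=((H>5)&(H<19)&(S>170)&(V>120)).astype(np.uint8)
    for c in comp(o,box,3,4): print(n,'orange',cv2.minAreaRect(c), cv2.contourArea(c))
    g=((S<45)&(V>110)).astype(np.uint8)
    for c in comp(g,box,1): print(n,'grey',(r:=cv2.minAreaRect(c)),cv2.boxPoints(r).round(1).tolist()); return r
r=fitgauge('top',im,(228,215,272,272)); print('grey centre top', onz('top',[r[0]],.056,C))
si=cv2.imread('pics/side0.png'); Cs=cal('side')
h=cv2.cvtColor(si,cv2.COLOR_BGR2HSV); H,S,V=cv2.split(h)
w=((S<60)&(V>180)).astype(np.uint8)
c=comp(w,(325,298,435,352))[0]; q=cv2.approxPolyDP(cv2.convexHull(c),6,True)[:,0]; print('side plate',q.tolist(),onz('side',q.astype(float),.010,Cs).round(4).tolist())
br=((H>12)&(H<32)&(S>110)).astype(np.uint8)
for c in comp(br,(295,300,355,350),4):
    x,y,ww,hh=cv2.boundingRect(c); print('side peg',x,y,ww,hh,onz('side',[x+ww/2-.5,y+2.],.022,Cs).round(4))
# reprojection of predicted gauge top corners for case guess
for (ox,oy,yaw) in [(.554,.179,.174)]:
    R=np.array([[np.cos(yaw),-np.sin(yaw)],[np.sin(yaw),np.cos(yaw)]])
    P=[np.r_[R@np.array(p)+[ox,oy],.056] for p in [(-.06,-.028),(-.06,.028),(.052,.028),(.052,-.028),(0,0)]]
    print('pred top',proj('top',P,C).round(1).tolist()); print('pred side',proj('side',P,Cs).round(1).tolist())
a=cv2.resize(si[195:365,215:445],None,fx=3,fy=3,interpolation=cv2.INTER_CUBIC); cv2.imwrite('pics/c2.png',a)
E
python3 m2.py | sed '1,/-----/d'
```

```text
top orange ((251.96771240234375, 264.8363037109375), (5.0496416091918945, 21.472776412963867), 70.70995330810547) 27.0
top orange ((245.51998901367188, 222.1399688720703), (1.8384778499603271, 21.354625701904297), 81.8698959350586) 13.5
top grey ((248.0399627685547, 241.77999877929688), (35.77960205078125, 22.76883888244629), 81.8698959350586) [[234.1999969482422, 225.6999969482422], [256.79998779296875, 222.5], [261.79998779296875, 257.8999938964844], [239.3000030517578, 261.1000061035156]]
grey centre top [[0.55096326 0.17845998 0.056     ]]
side plate [[339, 304], [420, 308], [427, 344], [337, 341]] [[0.5028, -0.1119, 0.01], [0.6409, -0.2242, 0.01], [0.5663, -0.3147, 0.01], [0.4244, -0.2058, 0.01]]
side peg 328 330 7 10 [ 0.4222 -0.1883  0.022 ]
side peg 341 336 6 9 [ 0.4316 -0.2167  0.022 ]
side peg 306 307 6 9 [ 0.4279 -0.1013  0.022 ]
pred top [[261.8, 262.2], [239.6, 265.4], [234.5, 222.3], [256.4, 219.3], [247.9, 240.6]]
pred side [[277.1, 239.7], [262.7, 232.0], [294.2, 218.6], [308.6, 225.5], [287.1, 228.2]]
```

View pics/c2.png

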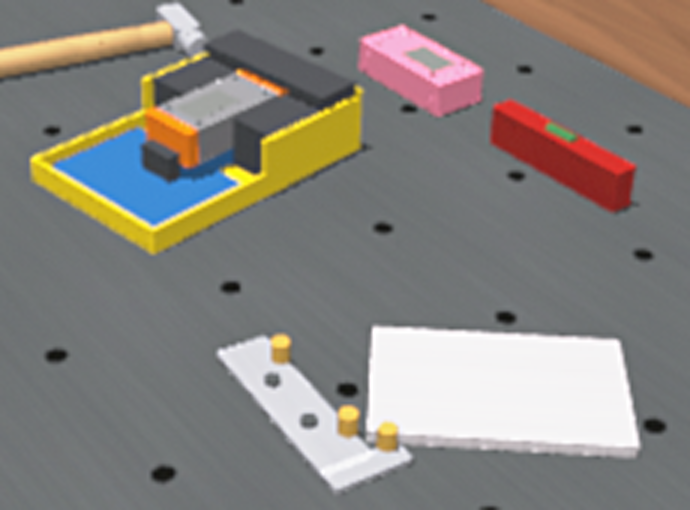

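The side view confirms the plate corners to within about 5 mm, and the pegs and case agree too. The plate really is turned about 0.63 rad, so I'll use the measured pose. Next I compute the push path.

```bash
python3 - <<'E'
import numpy as np
def R(t): return np.array([[np.cos(t),-np.sin(t)],[np.sin(t),np.cos(t)]])
jo=np.array([.5205,-.151]); jy=-.07
c0=np.array([.4245,-.203]); th0=-.70
c1=jo+R(jy)@[-.090,-.0575]
prev=None
print('approach',(c0+R(th0)@[.2075,.097]).round(4))
for i,s in enumerate(np.linspace(0,1,11)):
    th=th0+s*(jy-th0); c=c0+min(1,3*s)*(c1-c0); p=c+R(th)@[.1875,.097]
    print(s.round(2),p.round(4),round(th,3), None if prev is None else ((p-prev)*100).round(2)); prev=p
E
python3 -m handwheel '[[4,-6,0,-0.17,1],[4,-6,0,-0.18,1],[4,-6,0,0,1],[4,-6,0,0,1],[4,-6,0,0,1],[4,-6,0,0,1],[4,-6,0,0,1],[4,-6,0,0,1],[4,-6,0,0,1],[4,-6,0,0,1]]' 20
```

```text
approach [ 0.6457 -0.2625]
0.0 [ 0.6304 -0.2496] -0.7 None
0.1 [ 0.6336 -0.2363] -0.637 [0.32 1.33]
0.2 [ 0.6359 -0.2228] -0.574 [0.24 1.35]
0.3 [ 0.6375 -0.2092] -0.511 [0.15 1.35]
0.4 [ 0.6377 -0.1959] -0.448 [0.02 1.34]
0.5 [ 0.6369 -0.1826] -0.385 [-0.08  1.33]
0.6 [ 0.6353 -0.1694] -0.322 [-0.16  1.32]
0.7 [ 0.6328 -0.1563] -0.259 [-0.25  1.31]
0.8 [ 0.6295 -0.1434] -0.196 [-0.33  1.29]
0.9 [ 0.6254 -0.1308] -0.133 [-0.41  1.27]
1.0 [ 0.6205 -0.1184] -0.07 [-0.49  1.24]
t: 1.4
tool_pos: [0.5525, 0.0419, 0.4046]
orientation: [-1.076, -2.952, -0.0]
force: [1.1, 1.5, -0.4]
opening: 0.0012
gripper_force: 0.0
```

```bash
python3 -m handwheel '[[1.1,-5.7,-3,0,1],[1.1,-5.7,-5,0,1],[1.1,-5.7,-5,0,1],[1.0,-5.7,-4,0,1],[0,0,-2,0,1],[0,0,-1,0,1],[0,0,-1,0,1],[0,0,-0.3,0,1],[0,0,0,0,1]]'; python3 -c "
from h import *
snap('wrist','w1'); print(readout.read_state()['q'].round(2))"
```

```text
t: 2.52
tool_pos: [0.5894, -0.1536, 0.2166]
orientation: [1.074, 2.951, 0.0]
force: [-0.4, -0.1, 1.0]
opening: 0.0003
gripper_force: 0.0
[-0.34  0.32  1.63 -0.    1.19 -1.21]
```

View pics/w1.png

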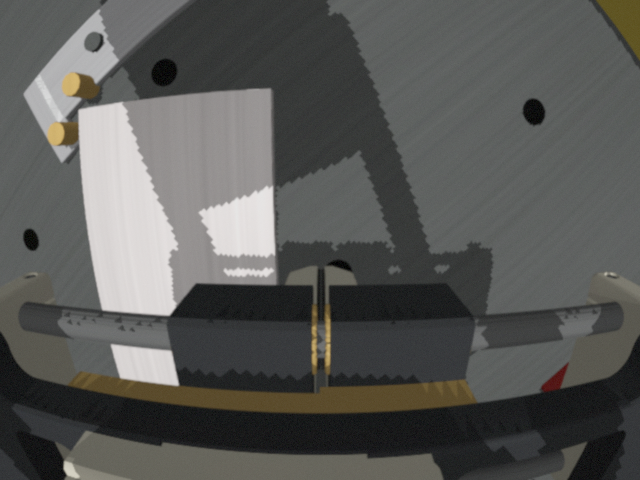

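The wrist view shows the closed fingers beside the plate's end2 edge, so the tool fell short of what I commanded. I'll continue with smaller rows.

```bash
python3 -m handwheel '[[1.5,-2.8,0,0,1],[1.5,-2.8,0,0,1],[1.5,-2.8,0,0,1],[1.4,-2.7,0,0,1],[0,0,0,0,1],[0,0,0,0,1]]'
```

```text
t: 3.32
tool_pos: [0.648, -0.2648, 0.2161]
orientation: [-1.075, -2.952, -0.0]
force: [0.8, 0.4, 0.2]
opening: 0.0004
gripper_force: 0.0
```

```bash
python3 -m handwheel '[[0,0,-1.3,0,1],[0,0,-1.3,0,1],[0,0,0,0,1],[-0.5,0.4,0,0,1],[-0.5,0.4,0,0,1],[-0.5,0.4,0,0,1],[-0.25,0.3,0,0,1],[0,0,0,0,1]]'
```

```text
t: 4.32
tool_pos: [0.6305, -0.2501, 0.1902]
orientation: [1.075, 2.952, 0.0]
force: [0.1, -0.4, 0.0]
opening: 0.0004
gripper_force: 0.0
```

Not in contact yet. Starting the arc, with half of each path step per row.

```bash
python3 -m handwheel '[[-0.3,0.3,0,0,1],[0.16,0.66,0,0.032,1],[0.16,0.66,0,0.032,1],[0.12,0.67,0,0.032,1],[0.12,0.67,0,0.032,1],[0.08,0.67,0,0.032,1],[0.08,0.67,0,0.032,1],[0,0,0,0,1]]'; python3 - <<'E'
from h import *
snap('wrist','w2')
im=snap('top','t2')[...,::-1].copy(); h=cv2.cvtColor(im,cv2.COLOR_BGR2HSV); H,S,V=cv2.split(h)
a=np.hstack([cv2.resize(im[190:320,330:460],(400,400)),cv2.resize(cv2.imread('pics/w2.png'),(400,300))[:, :] if 0 else cv2.copyMakeBorder(cv2.resize(cv2.imread('pics/w2.png'),(400,300)),0,100,0,0,cv2.BORDER_CONSTANT)]); cv2.imwrite('pics/v3.png',a)
E
```

```text
t: 5.32
tool_pos: [0.6348, -0.2064, 0.1898]
orientation: [-0.786, -3.041, -0.001]
force: [0.2, 1.2, 0.7]
opening: 0.0006
gripper_force: 0.2
```

View pics/v3.png

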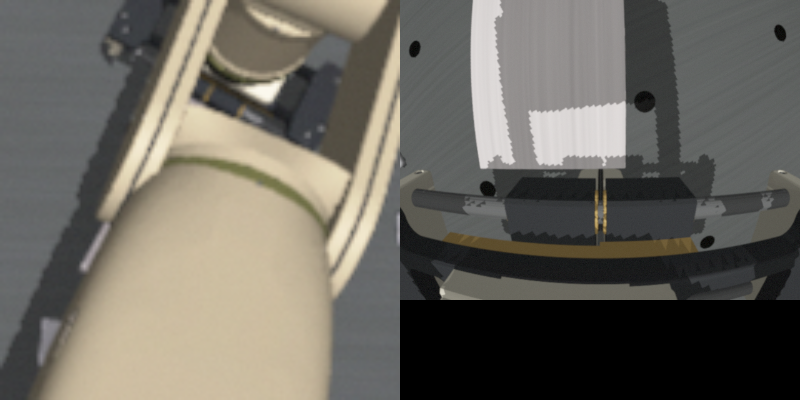

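The arm hides the top view. The wrist view shows the plate's far edge (scaled row 167) in contact and parallel to the fingers, so the plate is turning with the tool. Continuing the arc.

```bash
python3 -m handwheel '[[0.01,0.67,0,0.032,1],[0.01,0.67,0,0.032,1],[-0.04,0.66,0,0.032,1],[-0.04,0.66,0,0.032,1],[-0.08,0.66,0,0.032,1],[-0.08,0.66,0,0.032,1],[-0.12,0.65,0,0.032,1],[-0.12,0.65,0,0.032,1],[0,0,0,0,1]]'; python3 - <<'E'
from h import *
snap('wrist','w3'); im=snap('side','s3')
w=cv2.imread('pics/w3.png'); s=cv2.imread('pics/s3.png')[270:390,270:450]
cv2.imwrite('pics/v4.png',np.hstack([cv2.resize(w,(400,300)),cv2.resize(s,(400,300))]))
E
```

```text
t: 6.55
tool_pos: [0.6301, -0.1537, 0.1899]
orientation: [-0.391, -3.117, -0.001]
force: [1.3, 0.3, 0.6]
opening: 0.0005
gripper_force: 0.4
```

View pics/v4.png

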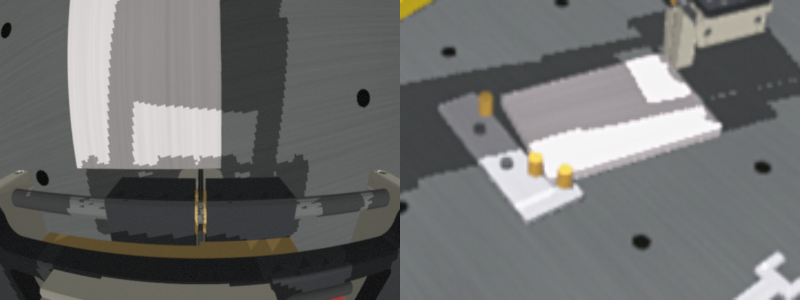

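The side view shows the plate has turned most of the way, with its corner held at the pegs and only a small gap left at the y=45 peg. Finishing the arc.

```bash
python3 -m handwheel '[[-0.16,0.65,0,0.032,1],[-0.16,0.65,0,0.032,1],[-0.2,0.64,0,0.032,1],[-0.2,0.64,0,0.032,1],[-0.24,0.4,0,0.032,1],[-0.24,0.3,0,0.02,1],[0,0,0,0,1]]'
```

```text
t: 7.52
tool_pos: [0.6203, -0.1216, 0.192]
orientation: [0.108, 3.132, -0.002]
force: [12.3, -1.7, -2.4]
opening: 0.0006
gripper_force: 6.3
```

```bash
python3 -m handwheel '[[1.2,0,0,0,1],[0,-1.8,0,0,1],[0,-1.8,0,0,1],[0,0,-0.2,0,1],[-0.4,0,0,0,1],[-0.4,0,0,0,1],[-0.2,0,0,0,1],[0,0,0,0,1]]'; python3 -c "
from h import *
im=snap('side','s4')[...,::-1][270:390,270:450]; cv2.imwrite('pics/v5.png',cv2.resize(im,None,fx=4,fy=4,interpolation=cv2.INTER_CUBIC))"
```

```text
t: 8.52
tool_pos: [0.6201, -0.1574, 0.1881]
orientation: [0.111, 3.14, -0.0]
force: [-0.0, -0.4, 0.3]
opening: 0.0005
gripper_force: 0.0
```

View pics/v5.png

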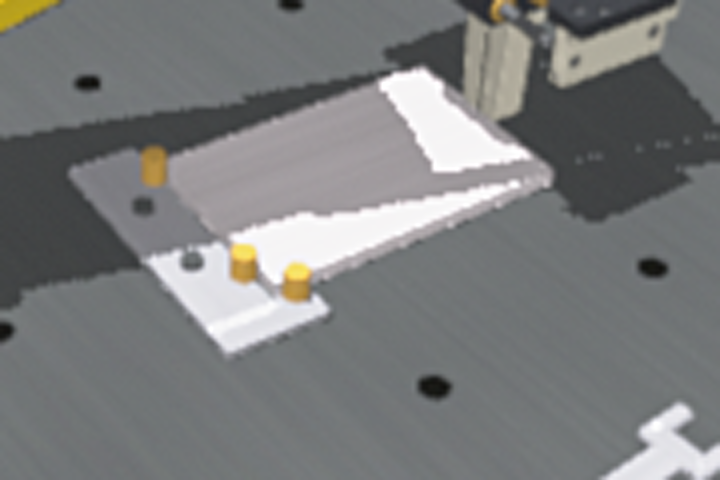

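The plate looks square against both near pegs. I'll give it one seating press at the middle of the far edge until the force rises.

```bash
python3 -m handwheel '[[-0.2,0,0,0,1],[0,0,0,0,1]]';python3 -m handwheel '[[-0.15,0,0,0,1],[0,0,0,0,1]]'; python3 -m handwheel '[[-0.1,0,0,0,1],[0,0,0,0,1]]'
```

```text
t: 8.82
tool_pos: [0.6189, -0.1579, 0.1884]
orientation: [0.111, 3.137, -0.001]
force: [4.9, -1.5, -1.9]
opening: 0.0005
gripper_force: 2.5
t: 9.07
tool_pos: [0.6182, -0.1582, 0.1892]
orientation: [0.111, 3.134, -0.002]
force: [8.2, -2.1, -2.1]
opening: 0.0006
gripper_force: 4.1
t: 9.32
tool_pos: [0.6177, -0.1584, 0.1897]
orientation: [0.111, 3.132, -0.003]
force: [11.1, -2.8, -2.2]
opening: 0.0001
gripper_force: 5.2
```

Force rises without motion, so the plate is seated. Its far edge is at x≈0.610, as predicted. Retreating and going to the case.

```bash
python3 -m handwheel '[[1.5,0,0,0,1],[0,0,4,0,1],[0,0,5,0,0],[-1.8,4.7,2,0,0],[-1.8,4.7,0,0.08,0],[-1.8,4.7,0,0.08,0],[-1.8,4.7,0,0.08,0],[-1.8,4.7,0,0,0],[-1.8,4.7,0,0,0],[-1.6,4.6,0,0,0]]' 8;  python3 -m handwheel '[[0,0,0,0,0],[0,0,0,0,0]]'
python3 - <<'E'
from h import *
C=cal('wrist'); im=snap('wrist','w6'); s=readout.read_state(); print(s['tool_pos'],s['orientation'],s['q'].round(2))
np.savez('w6.npz',f=C[0],cx=C[1],cy=C[2],T=C[3])
h=cv2.cvtColor(im,cv2.COLOR_RGB2HSV); H,S,V=cv2.split(h)
o=((H>5)&(H<17)&(S>170)&(V>100)).astype(np.uint8)
c,_=cv2.findContours(o,cv2.RETR_EXTERNAL,cv2.CHAIN_APPROX_NONE)
for k in sorted(c,key=cv2.contourArea)[::-1][:4]:
    b=cv2.boxPoints(cv2.minAreaRect(k)); print(cv2.contourArea(k),b.round().tolist(),onz('wrist',b,.056,C).round(4).tolist())
E
```

```text
t: 10.58
tool_pos: [0.5058, 0.1717, 0.2981]
orientation: [-0.266, 3.13, 0.0]
force: [1.0, 0.4, 0.1]
opening: 0.0762
gripper_force: 0.0
t: 10.82
tool_pos: [0.5068, 0.1701, 0.298]
orientation: [-0.267, 3.13, -0.001]
force: [-0.9, -1.5, -0.4]
opening: 0.0921
gripper_force: 0.0
[0.50699594 0.16957207 0.29801767] [-2.64935449e-01  3.13019202e+00 -6.93275308e-04] [ 0.23  0.03  1.79 -0.    1.32 -1.51]
303.0 [[291.0, 229.0], [291.0, 219.0], [346.0, 220.0], [346.0, 230.0]] [[0.4954, 0.1492, 0.056], [0.4893, 0.1484, 0.056], [0.4845, 0.1817, 0.056], [0.4906, 0.1827, 0.056]]
7.0 [[280.0, 226.0], [281.0, 219.0], [291.0, 221.0], [290.0, 228.0]] [[0.495, 0.1422, 0.056], [0.4904, 0.1424, 0.056], [0.4906, 0.1487, 0.056], [0.4952, 0.1485, 0.056]]
3.0 [[345.0, 221.0], [351.0, 220.0], [351.0, 222.0], [345.0, 223.0]] [[0.4852, 0.181, 0.056], [0.4838, 0.1846, 0.056], [0.4847, 0.1849, 0.056], [0.4861, 0.1814, 0.056]]
0.5 [[356.0, 226.0], [356.0, 225.0], [358.0, 226.0], [358.0, 227.0]] [[0.4869, 0.188, 0.056], [0.4863, 0.1882, 0.056], [0.4867, 0.1895, 0.056], [0.4873, 0.1894, 0.056]]
```

View pics/w6.png

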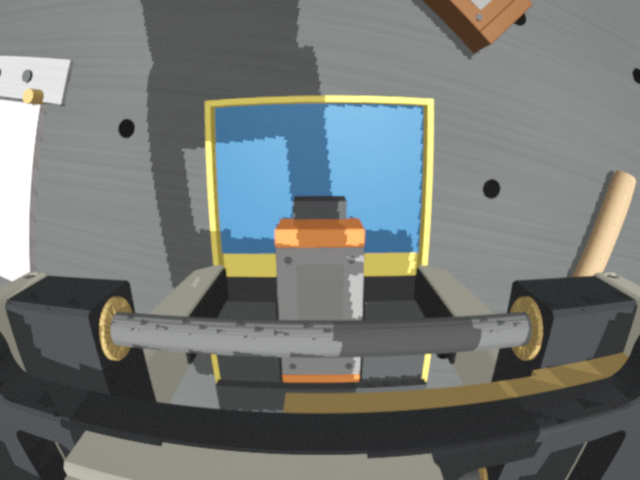

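Wrist view, with the image top towards the robot: the gauge is centred between the open fingers. Its lift-end top edge runs about (277,231) to (363,231), and the sides run straight down the picture, so the tool is aligned with it. Now the numbers.

```bash
python3 - <<'E'
from h import *
d=np.load('w6.npz'); C=(float(d['f']),float(d['cx']),float(d['cy']),d['T'])
p=onz('wrist',[[277,231],[363,231],[320,231],[282,300],[363,300],[282,380],[358,380]],.056,C); print(p.round(4))
print(np.linalg.norm(p[0]-p[1]),np.linalg.norm(p[3]-p[4]))
b=onz('wrist',[[215,106],[425,106],[320,98]],[.010,.010,.022],C); print(b.round(4)) 
E
```

```text
[[0.4983 0.141  0.056 ]
 [0.4893 0.1932 0.056 ]
 [0.4938 0.1671 0.056 ]
 [0.5438 0.1504 0.056 ]
 [0.5348 0.2026 0.056 ]
 [0.6084 0.1587 0.056 ]
 [0.599  0.2131 0.056 ]]
0.052996571971743824 0.05293218819027855
[[0.4254 0.0776 0.01  ]
 [0.3996 0.2283 0.01  ]
 [0.4106 0.1527 0.022 ]]
```

The gauge's lift end is at (0.494,0.167) with yaw 0.171, so the case origin is (0.553,0.177), matching the other cameras. Descending to grip at gauge x≈-45 mm, a little below mid-height, so that the fingertips clear the plate after the turn-over.

```bash
python3 -m handwheel '[[0.16,0,-4,0,0],[0,0,-3,0,0],[0,0,-2,0,0],[0,0,-0.7,0,0],[0,0,0,0,0],[0,0,0,0,0]]' 8 &&  python3 -m handwheel '[[0,0,0,0,1],[0,0,0,0,1],[0,0,0,0,1],[0,0,0,0,1],[0,0,0,0,1]]' 8
```

```text
t: 11.62
tool_pos: [0.509, 0.1701, 0.2021]
orientation: [-0.265, 3.129, 0.0]
force: [0.1, 0.7, 0.5]
opening: 0.093
gripper_force: 0.0
t: 12.25
tool_pos: [0.5083, 0.1703, 0.201]
orientation: [0.266, -3.13, 0.0]
force: [-0.2, -0.1, 0.7]
opening: 0.0562
gripper_force: 8.0
```

```bash
python3 -m handwheel '[[0,0,0.4,0,1],[0,0,0.5,0,1],[0,0,0.6,0,1],[0,0,0.5,0,1],[0,0,0,0,1]]' 8 &&  python3 -m handwheel '[[0,0,0.5,0,1],[0,0,0.5,0,1],[0,0,0.6,0,1],[0,0,0,0,1]]' 8; python3 -c "
from h import *
a=snap('side','s7')[...,::-1][170:290,215:365]; b=snap('wrist','w7')[...,::-1]; cv2.imwrite('pics/v7.png',np.hstack([cv2.resize(a,(400,320),interpolation=cv2.INTER_CUBIC),cv2.resize(b,(400,320))]))"
```

```text
t: 12.88
tool_pos: [0.5085, 0.1704, 0.2217]
orientation: [-0.265, 3.129, 0.0]
force: [-1.0, 0.6, 0.0]
opening: 0.0559
gripper_force: 8.0
t: 13.38
tool_pos: [0.5086, 0.1704, 0.2378]
orientation: [-0.265, 3.129, 0.0]
force: [-2.2, -0.9, 1.3]
opening: 0.056
gripper_force: 8.0
```

View pics/v7.png

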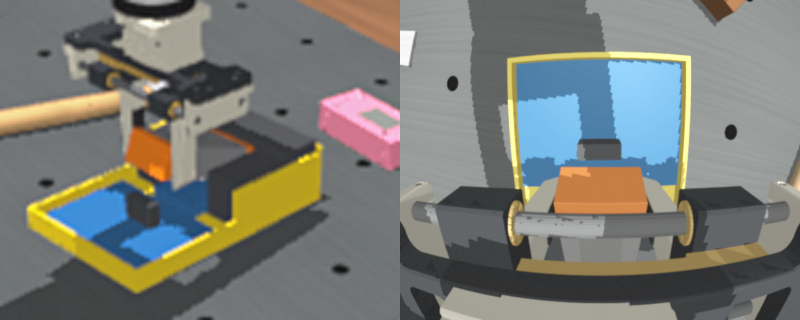

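The side and wrist views show the orange end raised about 20° with the lip end still down. Now I draw back 46 mm along case -x, then swing up over the lip-end edge.

```bash
python3 -m handwheel '[[-0.75,-0.13,0,0,1],[-0.75,-0.13,0,0,1],[-0.75,-0.13,0,0,1],[-0.75,-0.13,0,0,1],[-0.75,-0.13,0,0,1],[-0.75,-0.13,0,0,1],[0,0,0,0,1]]'; python3 - <<'E'
import numpy as np
ph=np.linspace(.36,1.57,13); x=3-105*np.cos(ph)+11*np.sin(ph); z=22+105*np.sin(ph)+11*np.cos(ph)
dx=np.diff(x); dz=np.diff(z)
print(np.c_[dx*.0985,dx*.017,dz*.1].round(2).tolist())
E
```

```text
t: 14.35
tool_pos: [0.4625, 0.1624, 0.2367]
orientation: [0.266, -3.129, 0.0]
force: [-1.7, -0.5, -0.2]
opening: 0.056
gripper_force: 8.0
[[0.52, 0.09, 0.93], [0.61, 0.1, 0.87], [0.69, 0.12, 0.8], [0.76, 0.13, 0.73], [0.83, 0.14, 0.65], [0.89, 0.15, 0.56], [0.94, 0.16, 0.46], [0.98, 0.17, 0.37], [1.02, 0.18, 0.26], [1.04, 0.18, 0.16], [1.05, 0.18, 0.05], [1.05, 0.18, -0.06]]
```

```bash
python3 -m handwheel '[[0.52,0.09,0.93,0,1],[0.61,0.1,0.87,0,1],[0.69,0.12,0.8,0,1],[0.76,0.13,0.73,0,1],[0.83,0.14,0.65,0,1],[0.89,0.15,0.56,0,1],[0,0,0,0,1]]';python3 -m handwheel '[[0.94,0.16,0.46,0,1],[0.98,0.17,0.37,0,1],[1.02,0.18,0.26,0,1],[1.04,0.18,0.16,0,1],[0.8,0.14,0.05,0,1],[0,0,0,0,1]]'
```

```text
t: 15.22
tool_pos: [0.5071, 0.1699, 0.2829]
orientation: [-0.265, 3.129, 0.0]
force: [0.3, 0.6, -3.5]
opening: 0.056
gripper_force: 8.0
t: 15.98
tool_pos: [0.5547, 0.1781, 0.2964]
orientation: [0.265, -3.13, 0.0]
force: [-4.5, -1.9, 4.6]
opening: 0.056
gripper_force: 8.0
```

```bash
python3 -m handwheel '[[0,0,1,0,1],[0,0,2,0,1],[0,0,3,0,1],[0,0,3,0,1],[0,0,3,0,1],[0,0,1,0,1],[0,0,0,0,1],[0,0,0,0,1]]'
cat > g.py <<'E'
from h import *
import sys
tag=sys.argv[1]
s=readout.read_state(); tp=s['tool_pos']; g=tp+[0,0,-.167]
print('grip',g.round(4),'F',s['force'].round(1),'q',s['q'].round(2))
for n in ('side','top'):
    C=cal(n); im=snap(n,n+tag); h=cv2.cvtColor(im,cv2.COLOR_RGB2HSV); H,S,V=cv2.split(h)
    o=((H>4)&(H<15)&(S>190)&(V>90)).astype(np.uint8); u=proj(n,g,C); print(n,'grip px',u.round(1), 'below', proj(n,g+[0,0,-.105],C).round(1))
    x0,y0=np.maximum(u-70,0).astype(int); m=o*0; m[y0:y0+140,x0:x0+140]=o[y0:y0+140,x0:x0+140]
    c,_=cv2.findContours(m,cv2.RETR_EXTERNAL,cv2.CHAIN_APPROX_NONE)
    for k in sorted(c,key=cv2.contourArea)[::-1][:4]:
        if cv2.contourArea(k)>8: r=cv2.minAreaRect(k); print('  ',cv2.contourArea(k),np.round(r[0],1),np.round(cv2.boxPoints(r)).tolist())
E
python3 g.py 8
```

```text
t: 16.98
tool_pos: [0.5538, 0.178, 0.4238]
orientation: [0.265, -3.128, 0.0]
force: [-0.4, -0.7, -4.0]
opening: 0.056
gripper_force: 8.0
grip [0.5538 0.178  0.2568] F [-0.4 -0.7 -4. ] q [ 0.22  0.07  1.51  0.    1.56 -1.52]
side grip px [286.2 155.2] below [286.7 194.9]
   88.5 [271.9 147.4] [[263.0, 151.0], [274.0, 138.0], [281.0, 144.0], [270.0, 157.0]]
   23.5 [283.8 152.8] [[279.0, 158.0], [286.0, 146.0], [289.0, 148.0], [282.0, 160.0]]
   11.0 [307.2 175.6] [[304.0, 180.0], [309.0, 171.0], [311.0, 172.0], [305.0, 181.0]]
top grip px [236.2 222.4] below [243.1 232.8]
   183.5 [229.9 237.3] [[221.0, 231.0], [237.0, 229.0], [238.0, 244.0], [223.0, 246.0]]
```

```bash
cat > phi.py <<'E'
from h import *
def pts(g,yaw,ph):
    ex=np.array([np.cos(yaw),np.sin(yaw),0]); z=np.array([0,0,1.]); ey=np.array([-np.sin(yaw),np.cos(yaw),0])
    ax=np.cos(ph)*ex-np.sin(ph)*z   # gauge +x (towards lip end)
    az=np.sin(ph)*ex+np.cos(ph)*z   # gauge +z (back)
    f=lambda x,y,zz: g+(x+.045)*ax+(zz+.006)*az+y*ey
    return f
E
python3 - <<'E'
from phi import *
s=readout.read_state(); g=s['tool_pos']-[0,0,.167]
for ph in np.arange(.2,1.8,.2):
    f=pts(g,.17,ph); print(ph.round(2),'side lipcap',proj('side',[f(.06,0,0),f(.055,-.028,0)]).round(0).tolist(),'liftend',proj('side',f(-.06,0,0)).round(0),'top: lift',proj('top',f(-.06,0,0)).round(0),'lip',proj('top',f(.06,0,0)).round(0))
im=cv2.imread('pics/side8.png'); h=cv2.cvtColor(im,cv2.COLOR_BGR2HSV)
sub=h[140:215:4,260:330:4]; 
for r,row in zip(range(140,215,4),sub): print(r,' '.join('O' if (4<p[0]<19 and p[1]>150 and p[2]>60) else '.' if p[2]<60 else 'g' if p[1]<40 else 'y' if 20<p[0]<35 and p[1]>150 else 'b' if 95<p[0]<120 and p[1]>120 else 's' for p in row))
E
```

```text
0.2 side lipcap [[316.0, 152.0], [323.0, 154.0]] liftend [282. 153.] top: lift [236. 228.] lip [232. 178.]
0.4 side lipcap [[315.0, 160.0], [321.0, 162.0]] liftend [283. 152.] top: lift [236. 226.] lip [234. 183.]
0.6 side lipcap [[312.0, 167.0], [319.0, 170.0]] liftend [283. 151.] top: lift [236. 225.] lip [235. 189.]
0.8 side lipcap [[309.0, 175.0], [315.0, 177.0]] liftend [284. 150.] top: lift [235. 224.] lip [237. 197.]
1.0 side lipcap [[304.0, 181.0], [311.0, 183.0]] liftend [285. 149.] top: lift [235. 222.] lip [239. 205.]
1.2 side lipcap [[299.0, 187.0], [306.0, 189.0]] liftend [286. 149.] top: lift [235. 221.] lip [240. 214.]
1.4 side lipcap [[294.0, 192.0], [301.0, 193.0]] liftend [287. 149.] top: lift [235. 219.] lip [242. 223.]
1.6 side lipcap [[288.0, 195.0], [295.0, 196.0]] liftend [288. 149.] top: lift [235. 218.] lip [243. 232.]
140 s s s s g g s s s g g s s s s s s s
144 s s s O O O s s s g g s s s s s s s
148 s s O O O s s O s g g s s s s s s s
152 s O O O s s O g g g g s s s s s s s
156 g g g O O O O g g g g s s s s s s s
160 g g g g s s g g g g g g s s s s s s
164 g g g g g s s g g g g g g g s s s s
168 g g g g g g s g g g g g g g g g s s
172 g g g g g g g s s g g g O g g g g g
176 g g g g g g g g s s g g O g g g g g
180 g g g g g g g g g g s O g g g g g g
184 g g g g g g g g g g g g g g g g g g
188 g g g g g g g g g g g g g g g g g g
192 g g g g g g g g g g g g g g g g g g
196 g g g g g g g g g g g g g g g g g g
200 g g g g g g g g g g g g g g g g g g
204 s s s s g g g g g g g g g g g g g g
208 s s s s g g g g g . g g g g g g g g
212 g g g g g g s g . g g g g g g . g g
```

```bash
python3 - <<'E'
from phi import *
from scipy.optimize import least_squares
s=readout.read_state(); g=s['tool_pos']-[0,0,.167]; C=cal('side')
obs=np.array([[310.5,171.5],[304.5,180.5]])
def P(p,x,y,z):
    ph,sx,sz=p; f=pts(g,.17,ph); return f(x-sx,y,z-sz)
def res(p):
    return np.r_[(proj('side',[P(p,.056,-.028,.017),P(p,.056,-.028,-.017)],C)-obs).ravel(), p[1]*200,p[2]*500]
for p0 in (.5,1.,1.4):
    r=least_squares(res,[p0,0,0]); print(r.x.round(3),r.cost.round(2))
p=r.x
print('lift end corners',[ (y,z,proj('side',P(p,-.06,y,z),C).round(0).tolist()) for y in(-.028,.028) for z in (.017,-.017)])
print('top lift end', proj('top',[P(p,-.06,y,z) for y in(-.028,.028) for z in (.017,-.017)]).round(0).tolist())
E
```

```text
[0.956 0.022 0.   ] 13.25
[0.956 0.022 0.   ] 13.25
[0.956 0.022 0.   ] 13.25
lift end corners [(-0.028, 0.017, [293.0, 141.0]), (-0.028, -0.017, [284.0, 152.0]), (0.028, 0.017, [277.0, 135.0]), (0.028, -0.017, [269.0, 146.0])]
top lift end [[247.0, 217.0], [250.0, 232.0], [219.0, 221.0], [222.0, 236.0]]
```

```bash
cat > fit.py <<'E'
from phi import *
from scipy.optimize import least_squares
s=readout.read_state(); g=s['tool_pos']-[0,0,.167]; C=cal('side')
M=[(.056,-.028,.017),(.056,-.028,-.017),(-.06,.028,-.017),(-.06,.028,.017),(-.06,-.028,.017),(-.06,-.028,-.017)]
obs=np.array([[310.5,171.5],[304.5,180.5],[264,151],[274,138],[289,148],[281,159]])
def P(p,m):
    ph,sx,sz=p; f=pts(g,.17,ph); return f(m[0]-sx,m[1],m[2]-sz)
res=lambda p:(proj('side',[P(p,m) for m in M],C)-obs).ravel()
r=least_squares(res,[1,0.02,0]); print(r.x.round(3),r.fun.round(1))
print('top lift end', proj('top',[P(r.x,m) for m in M[2:]]).round(0).tolist())
print('lowest z',min(P(r.x,m)[2] for m in M))
E
python3 fit.py
```

```text
[0.814 0.023 0.012] [ 1.5 -0.3  0.4  1.9  0.9  0.6 -1.5  2.  -0.7 -2.5 -0.4 -1.4]
top lift end [[224.0, 243.0], [221.0, 229.0], [248.0, 225.0], [251.0, 239.0]]
lowest z 0.18407525797568858
```

The numeric fit to the side picture is good (residuals under 2.5 px). It shows the gauge hanging tilted at φ≈0.81 rad, and that it slipped: the grip is now at gauge x≈-22, z≈+6. I'll swing it upright by pressing its lip end against the rigid edge of the foam lip, then stand it on the plate and regrip.

```bash
python3 -m handwheel '[[-1.23,-0.21,0,0,1],[-1.23,-0.21,0,0,1],[0,0,-3,0,1],[0,0,-4,0,1],[0,0,-4,0,1],[0,0,-2,0,1],[0,0,-1,0,1],[0,0,0,0,1]]' && python3 -m handwheel '[[0,0,-0.6,0,1],[0,0,-0.6,0,1],[0,0,0,0,1]]'
```

```text
t: 18.08
tool_pos: [0.5296, 0.1739, 0.2858]
orientation: [-0.265, 3.13, 0.0]
force: [0.1, 0.1, -2.3]
opening: 0.0558
gripper_force: 8.0
t: 18.45
tool_pos: [0.5293, 0.1739, 0.2729]
orientation: [0.265, -3.13, 0.0]
force: [-0.3, -0.4, -4.0]
opening: 0.0559
gripper_force: 8.0
```

```bash
python3 -m handwheel '[[0.59,0.10,0,0,1],[0.59,0.10,0,0,1],[0.59,0.10,0.1,0,1],[0.59,0.10,0.2,0,1],[0,0,0,0,1]]' && python3 -m handwheel '[[0.59,0.10,0.3,0,1],[0.59,0.10,0.3,0,1],[0.59,0.10,0.3,0,1],[0,0,0,0,1]]' && python3 -m handwheel '[[0.59,0.10,0.2,0,1],[0.59,0.10,0.2,0,1],[0.59,0.10,0.2,0,1],[0.59,0.10,0.1,0,1],[0,0,0,0,1]]'
```

```text
t: 19.08
tool_pos: [0.5536, 0.178, 0.2765]
orientation: [-0.265, 3.13, 0.0]
force: [-0.4, 0.3, -2.6]
opening: 0.056
gripper_force: 8.0
t: 19.58
tool_pos: [0.5715, 0.181, 0.2859]
orientation: [-0.265, 3.129, 0.0]
force: [-0.4, -0.6, -3.0]
opening: 0.056
gripper_force: 8.0
t: 20.2
tool_pos: [0.595, 0.185, 0.2925]
orientation: [-0.265, 3.129, 0.0]
force: [0.2, -0.4, -3.3]
opening: 0.0561
gripper_force: 8.0
```

```bash
python3 -m handwheel '[[-1.2,-0.2,0,0,1],[0,0,2,0,1],[0,0,4,0,1],[0,0,4,0,1],[0,0,2,0,1],[0,0,0,0,1],[0,0,0,0,1]]'; python3 g.py 9; python3 - <<'E'
from phi import *
s=readout.read_state(); g=s['tool_pos']-[0,0,.167]
for ph in (.8,1.2,1.4,1.57,1.7):
    f=pts(g,.17,ph); P=lambda x,y,z: f(x-.023,y,z-.012)
    print(ph,'lip -y corners',proj('side',[P(.056,-.028,.017),P(.056,-.028,-.017),P(.056,.028,-.017)]).round(0).tolist(),'lift',proj('side',[P(-.06,.028,-.017),P(-.06,-.028,.017)]).round(0).tolist())
u=proj('side',g).astype(int); x0,y0=u-[36,28]
h=cv2.cvtColor(cv2.imread('pics/side9.png'),cv2.COLOR_BGR2HSV)
print('cols from',x0)
for r in range(y0,y0+84,3): print(r,''.join('O' if (4<p[0]<19 and p[1]>150 and p[2]>60) else '#' if p[2]<60 else 'W' if p[2]>150 and p[1]<60 else '-' if p[2]>115 and p[1]<60 else 'y' if 20<p[0]<35 and p[1]>150 else 'b' if 95<p[0]<120 and p[1]>120 else '.' for p in h[r,x0:x0+76:2]))
E
```

```text
t: 21.08
tool_pos: [0.582, 0.1828, 0.4105]
orientation: [0.265, -3.128, 0.001]
force: [0.2, 0.4, -3.9]
opening: 0.0559
gripper_force: 8.0
grip [0.582  0.1828 0.2435] F [ 0.2  0.4 -3.9] q [ 0.22  0.16  1.45 -0.    1.54 -1.52]
side grip px [294.8 157.7] below [295.  196.6]
   172.0 [287.7 146.4] [[275.0, 148.0], [278.0, 138.0], [300.0, 145.0], [297.0, 155.0]]
   36.5 [292.7 189.4] [[281.0, 192.0], [282.0, 185.0], [304.0, 187.0], [303.0, 194.0]]
top grip px [235.7 210.9] below [242.5 222.3]
   44.0 [227. 223.] [[221.0, 219.0], [233.0, 219.0], [233.0, 227.0], [221.0, 227.0]]
0.8 lip -y corners [[320.0, 173.0], [313.0, 184.0], [298.0, 178.0]] lift [[274.0, 155.0], [297.0, 149.0]]
1.2 lip -y corners [[313.0, 183.0], [305.0, 191.0], [290.0, 184.0]] lift [[276.0, 148.0], [302.0, 146.0]]
1.4 lip -y corners [[309.0, 187.0], [300.0, 192.0], [285.0, 186.0]] lift [[278.0, 145.0], [304.0, 145.0]]
1.57 lip -y corners [[306.0, 189.0], [296.0, 193.0], [281.0, 186.0]] lift [[280.0, 142.0], [306.0, 145.0]]
1.7 lip -y corners [[303.0, 191.0], [293.0, 193.0], [278.0, 186.0]] lift [[282.0, 141.0], [307.0,
[... 526 characters left out ...]
-...........
165 -----------....bb....-WWW-----........
168 ----------.-.........------------.....
171 ------------.W.-.........-----------..
174 -----------.W-..W.......--------------
177 -----------.....W-......--------------
180 -----.#.-.-..--.W.......--------------
183 ------------..W.WW......--------------
186 ------------OO.........O-----------...
189 ------------..OOOO.-OOOO--------------
192 ----------------..OOO.----------------
195 -----.---.-------##.------------------
198 -----WWWWW.---------------------------
201 --...-WWWWW---------------------------
204 ........WWWW.-------------------------
207 ........WWWWW-.....#..----------------
210 ........-WW--...######....----...-----
```

The lip cap in the side picture runs (282,186)–(296,192)–(304,186), which matches φ≈1.57, so the gauge hangs upright with the screen towards the robot. Carrying it to the plate.

```bash
python3 -m handwheel '[[-0.6,-1.6,0,0,1],[-1.2,-3.3,0,-0.04,1],[-1.2,-3.5,0,-0.04,1],[-1.2,-3.5,0,-0.04,1],[-1.2,-3.5,0,-0.04,1],[-1.2,-3.5,0,-0.04,1],[-1.2,-3.5,0,-0.04,1],[-1.2,-3.5,0,0,1],[-1.2,-3.5,0,0,1],[-1.0,-2.6,0,0,1]]' 20; python3 -m handwheel '[[-0.54,-0.99,0,0,1],[0,0,-3,0,1],[0,0,-4,0,1],[0,0,-3.5,0,1],[0,0,-2,0,1],[0,0,0,0,1],[0,0,0,0,1]]' 20; python3 g.py 10
```

```text
t: 22.42
tool_pos: [0.469, -0.1389, 0.4116]
orientation: [-0.113, -3.138, 0.0]
force: [0.3, -0.2, -2.8]
opening: 0.0559
gripper_force: 20.0
t: 23.3
tool_pos: [0.4652, -0.147, 0.2883]
orientation: [0.111, 3.139, -0.0]
force: [0.1, 0.1, -2.5]
opening: 0.0559
gripper_force: 20.0
grip [ 0.4652 -0.147   0.1213] F [ 0.1  0.1 -2.5] q [-0.41 -0.09  1.93  0.    1.3  -1.91]
side grip px [337.3 274.4] below [335.3 316. ]
   142.5 [329.2 263.8] [[314.0, 260.0], [326.0, 249.0], [344.0, 267.0], [332.0, 278.0]]
   38.5 [332.  310.1] [[318.0, 312.0], [320.0, 302.0], [346.0, 308.0], [344.0, 318.0]]
top grip px [380.1 276.2] below [373.6 280.8]
```

```bash
python3 -m handwheel '[[0,0,-1,0,1],[0,0,-1,0,1],[0,0,0,0,1]]'; python3 -m handwheel '[[0,0,-0.4,0,1],[0,0,0,0,1],[0,0,0,0,1]]' 8;  python3 -m handwheel '[[0,0,-0.3,0,1],[0,0,0,0,1],[0,0,0,0,1]]' 8;
```

```text
t: 23.78
tool_pos: [0.4643, -0.1467, 0.2658]
orientation: [-0.111, -3.137, -0.002]
force: [0.3, 0.9, -3.4]
opening: 0.056
gripper_force: 20.0
t: 24.15
tool_pos: [0.4651, -0.1471, 0.2635]
orientation: [0.111, 3.139, -0.0]
force: [-0.5, 0.5, -3.0]
opening: 0.056
gripper_force: 8.0
t: 24.52
tool_pos: [0.4655, -0.1472, 0.261]
orientation: [0.111, 3.138, -0.001]
force: [0.9, -0.0, 2.2]
opening: 0.0562
gripper_force: 8.0
```

```bash
python3 -m handwheel '[[0,0,-0.2,0,1],[0,0,0,0,1],[0,0,0,0,1]]' 8; python3 g.py 11;  python3 - <<'E'
from phi import *
s=readout.read_state(); g=s['tool_pos']-[0,0,.167]; C=cal('side')
h=cv2.cvtColor(cv2.imread('pics/side11.png'),cv2.COLOR_BGR2HSV)
u=proj('side',g).astype(int); x0,y0=u-[36,28]
for ph in (1.4,1.57,1.7):
    f=pts(g,-.07,ph); P=lambda x,y,z: f(x-.023,y,z-.012)
    print(ph,proj('side',[P(.06,-.028,.017),P(.06,-.028,-.017),P(.06,.028,-.017),P(-.06,-.028,-.017),P(-.06,.028,-.017),P(-.06,.028,.017)],C).round(0).tolist())
print('cols from',x0)
for r in range(y0,y0+90,3): print(r,''.join('O' if (4<p[0]<19 and p[1]>150 and p[2]>60) else '#' if p[2]<60 else 'W' if p[2]>150 and p[1]<60 else '-' if p[2]>115 and p[1]<60 else 'y' if 20<p[0]<35 and p[1]>150 else '.' for p in h[r,x0:x0+76:2]))
E
```

```text
t: 24.9
tool_pos: [0.466, -0.1472, 0.2599]
orientation: [0.111, 3.136, -0.001]
force: [2.3, 1.6, 7.2]
opening: 0.0556
gripper_force: 8.0
grip [ 0.466  -0.1472  0.0929] F [2.3 1.6 7.2] q [-0.41 -0.05  1.95  0.    1.24 -1.91]
side grip px [337.1 286. ] below [335.2 326.4]
   132.5 [329.6 275.3] [[315.0, 273.0], [326.0, 261.0], [344.0, 278.0], [333.0, 289.0]]
   20.0 [332.6 320.7] [[319.0, 322.0], [321.0, 313.0], [346.0, 319.0], [344.0, 328.0]]
top grip px [378.3 277.2] below [372.1 281.6]
1.4 [[353.0, 320.0], [340.0, 328.0], [325.0, 313.0], [333.0, 283.0], [318.0, 270.0], [332.0, 263.0]]
1.57 [[347.0, 323.0], [334.0, 329.0], [319.0, 314.0], [336.0, 280.0], [321.0, 267.0], [335.0, 262.0]]
1.7 [[343.0, 325.0], [330.0, 329.0], [315.0, 314.0], [338.0, 278.0], [323.0, 265.0], [337.0, 262.0]]
cols from 301
258 yyyy..------W-.--..#####............-.
261 ..----------WWW.#######.............##
264 ------------WOO.########.......#####.-
267 ---------.OOOOOO####.....#.####..WWWWW
270 -------Oy...OOOOO.##..--W-..-WWWWWWWWW
273 -------.OO....OOOOO.#..-WWWWWWWWWWWWWW
276 --------.OO.....OOOOO.WWWW.W
[... 299 characters left out ...]
WWWWWWWWWWWW
300 ----------.-........-WWWWWWWWWWWWWWWWW
303 --------..---..........WWWWWWWWWWWWWWW
306 ...........---.........WWWWWWWWWWWWWWW
309 --....WWWW.----........WWWWWWWWWWWWWWW
312 --....WWWW..---........WWWWWWWWWWWWWWW
315 ---...WWWWWO-.W........WWWWWWWWWWWWWWW
318 ------WWWWWW...-.....-.WWWWWWWWWWWWWWW
321 -...--WWWWWWWWO...-.OOO.WWWWWWWWWWWWWW
324 -------WWWWWWWW..OOOO.WWWWWWWWWWWWWWWW
327 -------WWWWWWWWWWO.WWWWWWWWWWWWWWWWWWW
330 .-------WWWWWWWWWWWWWWWWWWWWWWWWWWWWW.
333 ..-----..-WWWW...-WWWWWWWWWWWWWWW.....
336 ...----...---....WWW....WWWWW-........
339 .....---------...WWW.yy.WW............
342 .....-WWWWWWWWWWWWWW....-----.........
345 ......-WWWWWWWWWWWWWW.WWW-----........
```

The lip end stands on the plate at the right spot, but its edges (315,271)→(322,315) show it leaning about 10° towards the robot (φ≈1.4). I'll ease it upright by moving the grip +x about 14 mm while lightly pressed.

```bash
python3 -m handwheel '[[0.35,-0.02,-0.02,0,1],[0.35,-0.02,-0.02,0,1],[0.35,-0.03,-0.02,0,1],[0.35,-0.03,0,0,1],[0,0,0,0,1],[0,0,0,0,1]]' 8
cat > st.py <<'E'
from h import *
import sys
s=readout.read_state(); g=s['tool_pos']-[0,0,.167]
im=snap('side','side'+sys.argv[1]); h=cv2.cvtColor(im,cv2.COLOR_RGB2HSV); print(s['force'].round(1),g.round(4))
W=int(sys.argv[2]) if len(sys.argv)>2 else 38
x0,y0=int(sys.argv[3]) if len(sys.argv)>3 else 301, int(sys.argv[4]) if len(sys.argv)>4 else 252
print('cols from',x0)
for r in range(y0,y0+84,3): print(r,''.join('O' if (4<p[0]<19 and p[1]>150 and p[2]>60) else '#' if p[2]<60 else 'W' if p[2]>150 and p[1]<60 else '-' if p[2]>115 and p[1]<60 else 'y' if 20<p[0]<35 and p[1]>150 else '.' for p in h[r,x0:x0+2*W:2]))
E
python3 st.py 12
```

```text
t: 25.75
tool_pos: [0.4788, -0.1478, 0.2572]
orientation: [-0.111, -3.139, -0.001]
force: [0.2, 0.8, -3.1]
opening: 0.056
gripper_force: 8.0
[ 0.2  0.8 -3.1] [ 0.4788 -0.1478  0.0902]
cols from 301
252 .yyyyyyyy.#...--WWW...#########..#####
255 yyyyyyy..------.--W----.###...........
258 yyyy..------.-WW-.-...####............
261 ..------------WWW-.#######............
264 -------------..OOO.#####.##......####.
267 ----------O...OOOOO####.....#####.-WWW
270 ----------OO...OOOOOO##..-WW---WWWWWWW
273 -----------OOO...OOOOO..--WWWWWWWWWWWW
276 ----------.-.OOO...OOOOOWWWW-.WWWWWWWW
279 ----------.....OO..OOOOOWWWWWWWWWW----
282 ----------..-..-.OOOO.--WWWWWW--------
285 -----------.-...-W-....-WWWWW-------.-
288 ----------.......-.....-WWWWW-----WWWW
291 ----------.....-.-.....-WWWWW-WWWWWWWW
294 ----------....-..-.....-WWWWWWWWWWWWWW
297 ----------.....---.....-WWWWWWWWWWWWWW
300 ----------.......-.....WWWWWWWWWWWWWWW
303 ------..................WWWWWWWWWWWWWW
306 .........W-.....-.......WWWWWWWWWWWWWW
309 --....-WWWW....W........WWWWWWWWWWWWWW
312 --....WWWW......-.......WWWWWWWWWWWWWW
315 ---...WWWWWOO-..-.......WWWWWWWWWWWWWW
318 -------WWWWWWOO.......-.WWWWWWWWWWWWWW
321 -...-----WWWWW.O.-.-.OOOWWWWWWWWWWWWWW
324 ----------WWWWWWOOOOO.WWWWWWWWWWWWWWWW
327 -----------WWWWWW..WWWWWWWWWWWWWWWWWWW
330 .----------WWWWWWWWWWWWWWWWWWWWWWWWWW.
333 ..-----...-WWWy.yWWWWWWWWWWWWWWWW.....
```

```bash
python3 -m handwheel '[[0,0,-0.15,0,1],[0,0,0,0,1],[0,0,0,0,1]]' 8;python3 -m handwheel '[[0,0,-0.15,0,1],[0,0,0,0,1],[0,0,0,0,1]]' 8
```

```text
t: 26.18
tool_pos: [0.4793, -0.148, 0.2567]
orientation: [0.111, 3.139, -0.0]
force: [0.1, 2.0, 2.9]
opening: 0.056
gripper_force: 8.0
t: 26.55
tool_pos: [0.4798, -0.1481, 0.256]
orientation: [0.111, 3.137, -0.001]
force: [2.3, 2.6, 6.2]
opening: 0.0558
gripper_force: 8.0
```

```bash
python3 -m handwheel '[[0,0,0,0,1],[0,0,0,0,1]]' 3; python3 -m handwheel '[[0,0,0,0,0.25],[0,0,0,0,0.2],[0,0,0,0,0.2]]' 3; python3 st.py 13
```

```text
t: 26.8
tool_pos: [0.4793, -0.1481, 0.2552]
orientation: [0.111, 3.139, -0.0]
force: [1.7, 1.4, 4.0]
opening: 0.0556
gripper_force: 3.0
t: 27.18
tool_pos: [0.4787, -0.148, 0.2542]
orientation: [-0.111, -3.139, -0.0]
force: [0.2, -0.2, 0.4]
opening: 0.0743
gripper_force: 0.0
[ 0.2 -0.2  0.4] [ 0.4787 -0.148   0.0872]
cols from 301
252 .yyyyyyyy#...--WWW-..##..############.
255 yyyyyyy..-----.--W---..#####.....##...
258 yyyy..-------WWW.-------.#............
261 ..-----------WW.#.---..##.............
264 -------------W.OOOO.######.........###
267 ----------....OOOOOO##.....#...####.-W
270 ----------.OO..OOOOO####..WW.##.-WWWWW
273 -----------.OOO..OOOOO##.-WWWWWWWWWWWW
276 -------------.OO...OOOO.#.WWW-WWWWWWWW
279 -----------..--OOOOOOOOOOWWW--WWWWW---
282 -----------....-.OOOO....W-WWWW-------
285 -----------..-....-......WWWWWW-----.-
288 -----------....-.-.......WWWWWW---WWWW
291 ----------.....---......-WWWWWWWWWWWWW
294 ----------.......-......-WWWWWWWWWWWWW
297 ----------.......-......-WWWWWWWWWWWWW
300 ----------...W.-.-......-WWWWWWWWWWWWW
303 ------......WWW.........-WWWWWWWWWWWWW
306 .........W-..WW.........-WWWWWWWWWWWWW
309 --....-WWWW....W........WWWWWWWWWWWWWW
312 --....WWWW.O............WWWWWWWWWWWWWW
315 ---...WWWWWOO-..-.......WWWWWWWWWWWWWW
318 -------WWWWWWOO........-WWWWWWWWWWWWWW
321 -...-----WWWWW.O...-.OOOWWWWWWWWWWWWWW
324 ----------WWWWWWOOOOOO.WWWWWWWWWWWWWWW
327 -----------WWWWWW..WWWWWWWWWWWWWWWWWWW
330 .----------WWWWWWWWWWWWWWWWWWWWWWWWWW.
333 ..-----...-WWWy.yWWWWWWWWWWWWWWWW.....
```

The gauge stands free and upright on the plate, its vertical edge holding at column 321–323. I'll check its position, then regrip 15 mm below the top end and nearer the screen side.

```bash
python3 - <<'E'
from h import *
p=onz('side',[[322,314.],[335.5,327],[349,321]],.010); print(p.round(4)); print(np.linalg.norm(p[0]-p[1]),np.linalg.norm(p[2]-p[1]))
jo=np.array([.5205,-.151]);t=-.07; R=np.array([[np.cos(t),-np.sin(t)],[np.sin(t),np.cos(t)]])
print('jig',((p[:,:2]-jo)@R*1000).round(1)); s=readout.read_state()['tool_pos']; print('tool jig',((s[:2]-jo)@R*1000).round(1))
E
python3 -m handwheel '[[-0.6,0.04,1.4,0,0.2],[-0.6,0.04,1.4,0,0.2],[0,0,0,0,0.2],[0,0,0,0,0.2]]' 3
```

```text
[[ 0.4508 -0.1192  0.01  ]
 [ 0.4483 -0.1699  0.01  ]
 [ 0.4837 -0.1705  0.01  ]]
0.05072299288383187 0.03538764085265892
jig [[-71.7  26.8]
 [-70.7 -23.9]
 [-35.3 -22.1]]
tool jig [-41.9   0.1]
t: 27.72
tool_pos: [0.467, -0.1473, 0.2831]
orientation: [0.111, 3.139, -0.001]
force: [-0.2, 0.3, 0.2]
opening: 0.0745
gripper_force: 0.0
```

```bash
python3 -m handwheel '[[-0.7,0.05,0,0,0.2],[0,0,0,0,0.2],[0,0,0,0,0.2]]' 3; python3 -m handwheel '[[0,0,0,0,1],[0,0,0,0,1],[0,0,0,0,1],[0,0,0,0,1]]' 8; python3 - <<'E'
import numpy as np
ph=np.r_[1.57,np.arange(1.65,3.13,.08),3.13]; a=106;b=24  # pivot at back-lip edge; t=ph-pi/2
t=ph-np.pi/2; x=a*np.sin(t)-b*np.cos(t); z=a*np.cos(t)+b*np.sin(t)
dx=np.diff(x)/10; dz=np.diff(z)/10
for i in range(len(dx)): print(ph[i+1].round(2),[dx[i].round(2),(-.07*dx[i]).round(2),dz[i].round(2)])
E
```

```text
t: 28.1
tool_pos: [0.4599, -0.1467, 0.2825]
orientation: [-0.111, -3.139, -0.0]
force: [-0.4, 0.0, -0.5]
opening: 0.0743
gripper_force: 0.0
t: 28.6
tool_pos: [0.46, -0.1467, 0.2827]
orientation: [0.111, 3.14, 0.0]
force: [0.0, -0.1, -0.6]
opening: 0.056
gripper_force: 8.0
1.65 [np.float64(0.85), np.float64(-0.06), np.float64(0.16)]
1.73 [np.float64(0.86), np.float64(-0.06), np.float64(0.09)]
1.81 [np.float64(0.87), np.float64(-0.06), np.float64(0.02)]
1.89 [np.float64(0.87), np.float64(-0.06), np.float64(-0.05)]
1.97 [np.float64(0.86), np.float64(-0.06), np.float64(-0.12)]
2.05 [np.float64(0.85), np.float64(-0.06), np.float64(-0.19)]
2.13 [np.float64(0.83), np.float64(-0.06), np.float64(-0.25)]
2.21 [np.float64(0.81), np.float64(-0.06), np.float64(-0.32)]
2.29 [np.float64(0.78), np.float64(-0.05), np.float64(-0.38)]
2.37 [np.float64(0.75), np.float64(-0.05), np.float64(-0.44)]
2.45 [np.float64(0.71), np.float64(-0.05), np.float64(-0.5)]
2.53 [np.float64(0.67), np.float64(-0.05), np.float64(-0.56)]
2.61 [np.float64(0.62), np.float64(-0.04), np.float64(-0.61)]
2.69 [np.float64(0.57), np.float64(-0.04), np.float64(-0.66)]
2.77 [np.float64(0.52), np.float64(-0.04), np.float64(-0.7)]
2.85 [np.float64(0.46), np.float64(-0.03), np.float64(-0.74)]
2.93 [np.float64(0.4), np.float64(-0.03), np.float64(-0.77)]
3.01 [np.float64(0.33), np.float64(-0.02), np.float64(-0.8)]
3.09 [np.float64(0.27), np.float64(-0.02), np.float64(-0.83)]
3.13 [np.float64(0.11), np.float64(-0.01), np.float64(-0.42)]
```

```bash
python3 -m handwheel '[[0.42,-0.03,0.03,0,1],[0.42,-0.03,0.05,0,1],[0.42,-0.03,0.03,0,1],[0.42,-0.03,0.03,0,1],[0,0,0,0,1]]' 8; python3 -m handwheel '[[0.42,-0.03,0,0,1],[0.42,-0.03,0,0,1],[0.42,-0.03,-0.03,0,1],[0.42,-0.03,-0.03,0,1],[0,0,0,0,1]]' 8; python3 st.py 14 44
```

```text
t: 29.22
tool_pos: [0.4772, -0.1479, 0.284]
orientation: [0.111, 3.139, 0.0]
force: [1.4, 0.5, -2.0]
opening: 0.0561
gripper_force: 8.0
t: 29.85
tool_pos: [0.494, -0.1491, 0.2836]
orientation: [0.111, 3.139, -0.0]
force: [1.1, 0.6, -1.5]
opening: 0.0561
gripper_force: 8.0
[ 1.1  0.6 -1.5] [ 0.494  -0.1491  0.1166]
cols from 301
252 .yyyyyyyyy..-----WW.#######...-.#####..-WWWW
255 yyyyyyy..--------WW.##..##..--WWW--WWWWWWWWW
258 yyyy.------------WW.##---.#...WWWWWWWWWWWWWW
261 ..---------------W.OOOOOOO--WWWW-.WWWWWWWWW-
264 -----------------WOOOOOOOOO.WWWWWWWWWWW-----
267 -------------------OOOOOOOOWWWWWWW----------
270 ------------------.W-OOOOOOWWWWWW-----------
273 -----------------...W--OOOOWWWWWW-----------
276 -------------------...--.OOWWWWWW-----------
279 ----------------...-.-..-..WWWWWW-----------
282 ----------------W.-.W-..-..WWWWW------------
285 --------------..--....---.-WWWWW----.-------
288 ---------------...--...-..---.----WWWWWW----
291 --------------....-.----......WWWWWWWWWW----
294 --------------.......---.....WWWWWWWWWWWWW-.
297 -------------.........-.....-WWWWWWWWWWWWWWW
300 ------------.-........-.....WWWWWWWWWWWWWWWW
303 -....................-......WWWWWWWWWWWWWWWW
306 .........-WWOW.......-.....-WWWWWWWWWWWWWWWW
309 --....-WWWWWOO......-.....-WWWWWWWWWWWWWWWWW
312 --....WWWWWWWOOOW...-.....-WWWWWWWWWWWWWWWWW
315 ---...WWWWWWWW.OO.........WWWWWWWWWWWWWWWWWW
318 -------WWWWWWWWWOOO....OO.WWWWWWWWWWWWWWWWWW
321 -...-----WWWWWWWW.OOOOOOOWWWWWWWWWWWWWWWWWWW
324 ----------WWWWWWWWWWWWWWWWWWWWWWWWWWWWWWWWWW
327 -----------WWWWWWWWWWWWWWWWWWWWWWWWWWWWW-...
330 .------------WWWWWWWWWWWWWWWWWWWWWWWW.......
333 ..-----...---...yWWWWWWWWWWWWWWWW...........
```

The picture shows the gauge tipping forward about its lip-end edge, which stays put near column 349, with light force. Continuing the arc.

```bash
python3 -m handwheel '[[0.43,-0.03,-0.06,0,1],[0.43,-0.03,-0.06,0,1],[0.43,-0.03,-0.1,0,1],[0.42,-0.03,-0.1,0,1],[0.42,-0.03,-0.13,0,1],[0.41,-0.03,-0.13,0,1],[0.41,-0.03,-0.16,0,1],[0.4,-0.03,-0.16,0,1],[0,0,0,0,1]]' 8; python3 -m handwheel '[[0.39,-0.03,-0.19,0,1],[0.39,-0.03,-0.19,0,1],[0.38,-0.03,-0.22,0,1],[0.37,-0.03,-0.22,0,1],[0.36,-0.03,-0.25,0,1],[0.35,-0.03,-0.25,0,1],[0.34,-0.02,-0.28,0,1],[0.33,-0.02,-0.28,0,1],[0,0,0,0,1]]' 8; python3 st.py 15 50
```

```text
t: 31.02
tool_pos: [0.5274, -0.1515, 0.2744]
orientation: [0.111, 3.139, -0.0]
force: [-0.0, -0.3, -0.4]
opening: 0.056
gripper_force: 8.0
t: 32.15
tool_pos: [0.5564, -0.1537, 0.2554]
orientation: [-0.111, -3.14, -0.0]
force: [1.2, 0.7, -2.6]
opening: 0.0561
gripper_force: 8.0
[ 1.2  0.7 -2.6] [ 0.5564 -0.1537  0.0884]
cols from 301
252 .yyyyyyyyy..-----------------WWWW...#######.......
255 yyyyyyy..--------------------WW.##..#####...#...##
258 yyyy..-----------------------WW.##..###...--W.##.-
261 ..---------------------------WW.OO---.#....WWWWWWW
264 ----------------------------.W-OOOO.---.WWWWWW-WWW
267 -----------------------------W...OOOO.--WWWWW-WWWW
270 -------------------.##.-----W......OOOO.WWWWWWWW--
273 --------------------..-----WWW.......OO.WWWWW-----
276 ------------------------.W...WW..W......WWWWW-----
279 ------------------------WWW.W..WWW..W-.WWWWWW-----
282 -----------------------W.-WW.....WWW-..WWWWW------
285 ---------------------..WWW.-WWW..WW...-WWWWW-----.
288 --------------------...WWWWW-WWWW-....-WWWW-......
291 ------------------.....WWWWWW..W-.....-W-.........
294 -----------------.......WWWWW.W......-WWWW-.......
297 ------------............WWW.--......WWWWWWWW-.....
300 -----.........OOO........W.W-.....--WWWWWWWWWW....
303 ...............OOOO.......W......-WWWWWWWWWWWWWW..
306 .........--WWWWW.OOOO..-.......-WWWWWWWWWWWWWWWWW-
309 --....-WWWWWWWWWWWOOOO..-.....-WWWWWWWWWWWWWWWWWWW
312 --....WWWWWWWWWWWWW.OOO......-WWWWWWWWWWWWWWWWWWWW
315 ---...WWWWWWWWWWWWWWWOOOO..-WWWWWWWWWWWWWWWWWWWWWW
318 -------WWWWWWWWWWWWWWWWOOO.WWWWWWWWWWWWWWWWWWWWWWW
321 -...-----WWWWWWWWWWWWWWW..WWWWWWWWWWWWWWWWWWWWWW..
324 ----------WWWWWWWWWWWWWWWWWWWWWWWWWWWWWWWWWW......
327 -----------WWWWWWWWWWWWWWWWWWWWWWWWWWWWW-.----....
330 .------------W..WWWWWWWWWWWWWWWWWWWWW----------...
333 ..--------WW-....WWWWWWWWWWWWWWWW--------------...
```

```bash
python3 -m handwheel '[[0.31,-0.02,-0.3,0,1],[0.31,-0.02,-0.3,0,1],[0.29,-0.02,-0.33,0,1],[0.28,-0.02,-0.33,0,1],[0.26,-0.02,-0.35,0,1],[0.25,-0.02,-0.35,0,1],[0.23,-0.02,-0.37,0,1],[0.22,-0.01,-0.37,0,1],[0,0,0,0,1]]' 8; python3 -m handwheel '[[0.2,-0.01,-0.38,0,1],[0.19,-0.01,-0.38,0,1],[0.17,-0.01,-0.4,0,1],[0.16,-0.01,-0.4,0,1],[0.13,-0.01,-0.4,0,1],[0,0,0,0,1]]' 8; python3 st.py 16 55
```

```text
t: 33.33
tool_pos: [0.5777, -0.1552, 0.2283]
orientation: [-0.111, -3.139, -0.0]
force: [-0.1, -0.6, -2.4]
opening: 0.0557
gripper_force: 8.0
t: 34.08
tool_pos: [0.5861, -0.1557, 0.2085]
orientation: [-0.111, -3.139, -0.0]
force: [-0.7, -0.4, -2.7]
opening: 0.0556
gripper_force: 8.0
[-0.7 -0.4 -2.7] [ 0.5861 -0.1557  0.0415]
cols from 301
252 .yyyyyyyyy..---------------.###.......##.WWWWWWWWWWWW..
255 yyyyyyy..-------------------.##..--##...##.-WWWWW-.####
258 yyyy..-------..--.------------.#...--WWW...##.#.#######
261 ..------------.----.--------------W---W---...#######.##
264 ---------------.-----------------.WWW-.--..#####.......
267 ----------------------------------WWW-#.....###........
270 -------------------.##.-----------WW###-.########......
273 --------------------..------------WW##.-.####...-.####.
276 ----------------------------------W-.OOO...#....WWW-WWW
279 -----------------------------------..W.OOO...-W-WWWWWWW
282 -------------------------------WW.W......OOOWWWWWW.WWWW
285 ----------------------------WWWW..WWW...-..OWWWWWWWWW-.
288 -------------------------....W.WWW.
[... 220 characters left out ...]
..OOOOO..........-W-........-WWWW-......
303 ..............-WWOOOOOOO.................--WWWWW.......
306 .........--WWWWWW.OOOOOOOO..-.........--WWWWWWWWW-.....
309 --....-WWWWWWWWWWWOOOOOOOO..........-WWWWWWWWWWWWWW-...
312 --....WWWWWWWWWWWWW.OOOOOO.......-WWWWWWWWWWWWWWWWWWW-.
315 ---...WWWWWWWWWWWWWWWOOOOOO...--WWWWWWWWWWWWWWWWWWWWWW.
318 -------WWWWWWWWWWWWWWWWOOOO--WWWWWWWWWWWWWWWWWWWWWW-...
321 -...-----WWWWWWWWWWWWWWW..WWWWWWWWWWWWWWWWWWWWWW.......
324 ----------WWWWWWWWWWWWWWWWWWWWWWWWWWWWWWWWWW-----......
327 -----------WWWWWWWWWWWWWWWWWWWWWWWWWWWWW-.--------.....
330 .------------WWWWWWWWWWWWWWWWWWWWWWWW---------------...
333 ..--------WWWWy..WWWWWWWWWWWWWWWW----------------------
```

```bash
for k in 1 2; do python3 -m handwheel '[[0.04,0,-0.15,0,1],[0.04,0,-0.15,0,1],[0,0,0,0,1],[0,0,0,0,1]]' 8 | grep -E 'tool_pos|force:'; done
```

```text
tool_pos: [0.5869, -0.1557, 0.206]
force: [-0.8, -0.6, -1.8]
gripper_force: 8.0
tool_pos: [0.5878, -0.1557, 0.2031]
force: [0.1, -0.4, -1.9]
gripper_force: 8.0
```

```bash
for k in 1 ; do python3 -m handwheel '[[0,0,-0.15,0,1],[0,0,0,0,1],[0,0,0,0,1]]' 8 | grep -E 'tool_pos|force:'; done; python3 -m handwheel '[[0,0,-0.15,0,1],[0,0,0,0,1],[0,0,0,0,1]]' 8 | grep -E 'tool_pos|force:'; python3 st.py 17 55
```

```text
tool_pos: [0.5879, -0.1557, 0.2018]
force: [0.5, -0.1, -1.0]
gripper_force: 8.0
tool_pos: [0.5878, -0.1557, 0.2001]
force: [1.7, -0.4, -0.8]
gripper_force: 8.0
[ 1.7 -0.4 -0.8] [ 0.5878 -0.1557  0.0331]
cols from 301
252 .yyyyyyyyy..-------------WWW#.......##.WWWWWWWWWWWWWWW.
255 yyyyyyy..------.------------###.......##.WWWWWWWWWWWWW.
258 yyyy..------..---.----------.###.--##...##.-WWWWWW.####
261 ..-------------.--------------.#...--WWW..##.....######
264 ----------------.-----------------W-.-----.-.#######..#
267 ----------------------------------WWW-.--...####.......
270 -------------------.##.-----------WWW-......###........
273 --------------------..------------WW.##-.########......
276 ---------------------------------.WW###-.####.....#####
279 ----------------------------------WW.OOO.-.#....WW-.-WW
282 -----------------------------------...-OOO....--WWWWWWW
285 ----------------------------.-WW...WW....OOOWWWWWW.-WWW
288 --------------------------....-WWW...W..W..O.WWWWWWWW-.
291 ----------------------....--.WW.-WW.W.WW....WWWWWW.....
294 ----------------.......-....-.WWW.-WW..WW-..WWWWW-.....
297 ----------.......OOOO...---....WWWW.WWW-...-WWWWW......
300 .................OOOOOO...-......--W-......-WWWWW......
303 ..............-WWOOOOOOO...-....-..........-WWWW-......
306 .........--WWWWWW.OOOOOOOO...............-WWWWWWW-.....
309 --....-WWWWWWWWWWWOOOOOOOOO..........--WWWWWWWWWWWW-...
312 --....WWWWWWWWWWWWW.OOOOOOO........-WWWWWWWWWWWWWWWWW-.
315 ---...WWWWWWWWWWWWWWWOOOOOO....--WWWWWWWWWWWWWWWWWWWWW.
318 -------WWWWWWWWWWWWWWW.OOOO.--WWWWWWWWWWWWWWWWWWWWW-...
321 -...-----WWWWWWWWWWWWWWWO.WWWWWWWWWWWWWWWWWWWWWW.......
324 ----------WWWWWWWWWWWWWWWWWWWWWWWWWWWWWWWWWW-----......
327 -----------WWWWWWWWWWWWWWWWWWWWWWWWWWWWW-.----.---.....
330 .------------WWWWWWWWWWWWWWWWWWWWWWWW---------------...
333 ..--------WWWW...WWWWWWWWWWWWWWWW-----------------.----
```

```bash
for k in 1 ; do python3 -m handwheel '[[0,0,-0.1,0,1],[0,0,0,0,1],[0,0,0,0,1]]' 8 | grep -E 'tool_pos|force:'; done; python3 -m handwheel '[[0,0,-0.1,0,1],[0,0,0,0,1],[0,0,0,0,1]]' 8 | grep -E 'tool_pos|force:'; python3 - <<'E'
from h import *
jo=np.array([.5205,-.151]);t=-.07; R=np.array([[np.cos(t),-np.sin(t)],[np.sin(t),np.cos(t)]])
for zl in (.044,.048,.053):
    P=[np.r_[jo+R@np.array(p[:2]),p[2]] for p in [(-.037,-.0265,.044),(-.037,.0295,.044),(.083,.0295,zl),(.083,-.0265,zl),(.083,-.0265,zl-.034)]]; print(proj('side',P).round(1).tolist())
E
```

```text
tool_pos: [0.5877, -0.1557, 0.1991]
force: [1.6, -0.4, -0.3]
gripper_force: 8.0
tool_pos: [0.5877, -0.1557, 0.1981]
force: [0.8, -0.1, -2.0]
gripper_force: 8.0
[[350.4, 309.4], [335.4, 295.6], [379.6, 279.8], [395.5, 292.3], [394.0, 304.8]]
[[350.4, 309.4], [335.4, 295.6], [379.7, 278.3], [395.7, 290.8], [394.1, 303.4]]
[[350.4, 309.4], [335.4, 295.6], [379.9, 276.5], [395.9, 288.9], [394.4, 301.6]]
```

Sliding the gauge about 21 mm along the plate towards the pegs (this also loads the plate against them), then letting it settle under minimal grip and releasing.

```bash
python3 -m handwheel '[[-0.35,0.02,0,0,1],[-0.36,0.03,0,0,1],[-0.36,0.02,0,0,1],[-0.36,0.03,0,0,1],[-0.36,0.02,0,0,1],[-0.35,0.03,0,0,1],[0,0,0,0,1]]' 8 | grep -E 'tool_pos|force:'; python3 -m handwheel '[[0,0,0,0,1],[0,0,0,0,1],[0,0,0,0,1]]' 3; python3 -m handwheel '[[0,0,0,0,0.37],[0,0,0,0,0.35],[0,0,0,0,0.3],[0,0,0,0,0.2]]' 3;  python3 st.py 18 55
```

```text
tool_pos: [0.5659, -0.1542, 0.198]
force: [-1.7, -0.8, -1.1]
gripper_force: 8.0
t: 37.92
tool_pos: [0.5664, -0.1542, 0.198]
orientation: [-0.111, -3.139, -0.0]
force: [0.1, -1.0, -1.6]
opening: 0.0562
gripper_force: 3.0
t: 38.42
tool_pos: [0.5665, -0.1542, 0.1982]
orientation: [0.111, 3.139, -0.0]
force: [-0.4, 0.2, -0.8]
opening: 0.0707
gripper_force: 0.0
[-0.4  0.2 -0.8] [ 0.5665 -0.1542  0.0312]
cols from 301
252 .yyyyyyyyy..--------WW.###....##-WWWWWW.-WWWWWWWW......
255 yyyyyyy..------------WW.#.......##-WWWWWWWWWWWWWW-.....
258 yyyy..-------.---.-----####...#...#.-WWWWWWWWWWWWW---..
261 ..----------------------.#..--...W..#.-WWWWWWW-.###.--.
264 -------------------------.....--WWW...##-W-.#########..
267 -----------------------------W-..------.#####.#...#####
270 -------------------.##.------WWWW.-------.##...........
273 --------------------..-------WW.##..--..###............
276 -----------------------------WW.##.-..######.........##
279 -----------------------------WW.##---.###....#...###.-W
282 -----------------------------WW###....####..W-.#.-WWWWW
285 --------------------
[... 295 characters left out ...]
OO..------.-WWW.-WWWWWW...WWWWW-........
303 .............OOOOOO..---.---WW.-WW-......WWWWWWW.......
306 .........--WWOOOOOOO..----..-W-.........-WWWWWWWW-.....
309 --....WWWWWWWOOOOOOOOO#.................-WWWWWWWWWW-...
312 --....WWWWWWW.OOOOOOOOO.............--WWWWWWWWWWWWWWW-.
315 ---...WWWWWWWWWOOOOOOOO..........-WWWWWWWWWWWWWWWWWWWW.
318 -------WWWWWWWWW.OOOOO......--WWWWWWWWWWWWWWWWWWWWW-...
321 -...-----WWWWWWWWWOOOO..---WWWWWWWWWWWWWWWWWWWWW.......
324 ----------WWWWWWWWW.OO.WWWWWWWWWWWWWWWWWWWWW...........
327 -----------WWWWWWWWWWWWWWWWWWWWWWWWWWWWW-.----.........
330 .------------W..WWWWWWWWWWWWWWWWWWWWW---------.........
333 ..--------WWWW...WWWWWWWWWWWWWWWW---------------....---
```

Released. I'll open fully, retreat straight up, move clear of the view, and measure the gauge and plate in the top and side cameras.

```bash
python3 -m handwheel '[[0,0,0,0,0],[0,0,1,0,0],[0,0,3,0,0],[0,0,5,0,0],[0,0,5,0,0],[0,3,4,0,0],[-1,5,0,0,0],[-1,5,0,0,0],[-1,5,0,0,0],[-1,5,0,0,0]]' 5 | grep tool; python3 -m handwheel '[[-1,5,0,0,0],[-1,5,0,0,0],[-1,5,0,0,0],[0,0,0,0,0],[0,0,0,0,0]]' | grep tool; cat > fin.py <<'E'
from h import *
import sys
k=sys.argv[1]
jo=np.array([.5205,-.151]);t=-.07; R=np.array([[np.cos(t),-np.sin(t)],[np.sin(t),np.cos(t)]])
def J(p): return ((np.atleast_2d(p)[:,:2]-jo)@R*1000).round(1).tolist()
for n in ('top','side'):
    C=cal(n); im=snap(n,n+k); h=cv2.cvtColor(im,cv2.COLOR_RGB2HSV); H,S,V=cv2.split(h)
    o=((H>4)&(H<17)&(S>170)&(V>90)).astype(np.uint8)
    x0,y0,x1,y1=(330,200,420,310) if n=='top' else (295,250,430,340)
    w=((S<60)&(V>165)).astype(np.uint8)
    def crop(m): q=m*0; q[y0:y1,x0:x1]=m[y0:y1,x0:x1]; return q
    c,_=cv2.findContours(crop(o),cv2.RETR_EXTERNAL,cv2.CHAIN_APPROX_NONE)
    for q in sorted(c,key=cv2.contourArea)[::-1][:3]:
        if cv2.contourArea(q)>6: b=cv2.boxPoints(cv2.minAreaRect(q)); print(n,'orange',b.round(1).tolist(),'jig@.044',J(onz(n,b,.044,C)))
    c,_=cv2.findContours(crop(w),cv2.RETR_EXTERNAL,cv2.CHAIN_APPROX_NONE); a=max(c,key=cv2.contourArea); q=cv2.approxPolyDP(cv2.convexHull(a),5,True)[:,0].astype(float); print(n,'plate hull',q.tolist(),J(onz(n,q,.010,C)))
    if n=='top':
        for v in range(205,312,3): print(v,''.join('O' if (4<p[0]<19 and p[1]>150) else 'y' if 19<=p[0]<35 and p[1]>110 else 'W' if p[2]>165 and p[1]<60 else '-' if p[2]>115 and p[1]<60 else '.' for p in h[v,335:420:2]))
E
python3 fin.py 20
```

```text
tool_pos: [0.5258, 0.0773, 0.3792]
tool_pos: [0.4964, 0.2256, 0.3786]
top plate hull [[359.0, 226.0], [401.0, 231.0], [404.0, 309.0], [342.0, 307.0]] [[88.0, 49.0], [85.8, -64.2], [-119.9, -84.8], [-130.4, 75.8]]
205 ...........................................
208 ...........................................
211 ...........................................
214 ...........................................
217 ...........................................
220 ...........................................
223 ...........................................
226 ............WWWW--.........................
229 ............WWWWWWWWWWWWWWWWWW--...........
232 ...........-WWWWWWWWWWWWWWWWWWWWWW.........
235 ...........-WWWWWWWWWWWWWWWWWWWWWW.........
238 ...........WWWWWOyyyyyOyyO.WWWWWW-.........
241 ...........WWWWW-W....OOOOyWWWWWW..........
244 ...........WWWWW-W..W..W.WWWWWWWW..........
247 ...........WWWWW-W.WW.....WWWWWWW..........
250 ...........WWWW-WW.WW.WWWWWWWWWWW..........
253 ...........WWWW.W.........WWWWWWW..........
256 ..........-WWWW.WWWWWWWWWWWWWWWWW..........
259 ..........WWWWW..W.
[... 733 characters left out ...]
WWWW.......
307 ....WWWWWWWWWWWWWWWWWWW-WWWWWWWWWWWW.......
310 .........-WWWWWWWWWWWWWWWWWWWWWWWWW-.......
side orange [[321.5, 304.5], [329.5, 296.5], [350.0, 317.0], [342.0, 325.0]] jig@.044 [[-79.5, 17.9], [-49.7, 33.2], [-52.0, -46.4], [-80.1, -59.0]]
side orange [[381.8999938964844, 308.0], [383.29998779296875, 293.79998779296875], [386.20001220703125, 294.1000061035156], [384.79998779296875, 308.29998779296875]] jig@.044 [[22.3, -55.7], [56.4, -17.6], [61.1, -21.6], [26.9, -59.5]]
side plate hull [[408.0, 313.0], [351.0, 339.0], [310.0, 339.0], [295.0, 322.0], [300.0, 307.0], [387.0, 295.0]] [[90.5, -64.7], [-64.5, -70.8], [-135.2, -28.9], [-134.7, 32.7], [-100.0, 72.0], [93.1, 10.5]]
```

```bash
python3 - <<'E'
from h import *
jo=np.array([.5205,-.151]);t=-.07; R=np.array([[np.cos(t),-np.sin(t)],[np.sin(t),np.cos(t)]])
J=lambda p: ((np.atleast_2d(p)[:,:2]-jo)@R*1000).round(1)
im=cv2.imread('pics/top20.png'); g=cv2.cvtColor(im,cv2.COLOR_BGR2GRAY).astype(int); h=cv2.cvtColor(im,cv2.COLOR_BGR2HSV)
for v in (244,253,262,268,274): print(v,' '.join(map(str,g[v,352:406])))
for u in (360,370,376,382,392): print('col',u,'rows220-245',' '.join(map(str,g[222:242,u])),'| 272-302',' '.join(map(str,g[274:302,u])))
C=cal('top')
S=h[...,1]; 
pl=[];pr=[]
for v in range(240,290,2):
    row=g[v,345:410]; b=np.where(row>165)[0]; pl.append((345+b[0]-.5,v)); pr.append((345+b[-1]+.5,v))
L=J(onz('top',pl,.010,C)); Rr=J(onz('top',pr,.010,C))
for nm,A in (('left',L),('right',Rr)): print(nm,'slope',np.polyfit(A[:,0],A[:,1],1).round(3), A[:,1].mean())
E
```

```text
244 103 106 104 105 125 220 251 251 251 251 251 252 252 229 90 144 174 163 134 103 106 134 167 172 159 133 140 166 173 170 158 152 155 167 174 180 220 247 250 250 251 251 250 250 251 251 251 250 223 105 106 103 103 103
253 108 109 107 99 206 252 252 252 251 252 252 252 235 100 129 179 174 157 114 103 107 143 165 147 89 94 103 155 151 105 105 105 104 142 174 193 239 252 251 252 252 250 250 251 251 252 252 233 121 104 104 103 106 102
262 105 107 104 217 252 253 253 252 252 252 253 246 174 138 162 127 203 228 229 229 228 228 228 229 229 228 229 228 228 227 227 228 213 143 150 239 252 252 252 252 252 251 250 251 252 252 247 209 106 106 107 106 107 106
268 106 105 164 241 253 253 253 252 252 253 253 235 90 110 119 168 229 229 228 229 229 228 230 230 229 229 227 228 228 229 228 228 199 109 167 237 252 252 252 252 251 251 251 251 252 252 230 104 107 106 106 105 105 107
274 107 103 217 253 253 253 253 253 253 253 247 175 143 169 114 195 230 230 231 229 229 230 229 231 229 229 229 230 229 229 230 217 158 129 234 252 251 252 252 252 251 251 251 252 252 247 201 104 103 106 105 106 106 106
col 3
[... 491 characters left out ...]
50 250 250 250 250 250 240 188 168 169 177 197 | 272-302 229 229 224 169 139 173 170 170 164 136 183 245 252 252 252 252 252 252 252 252 252 230 94 178 232 231 232 231
col 382 rows220-245 106 106 106 106 107 109 209 250 251 251 251 251 251 251 251 239 176 168 169 158 | 272-302 230 228 229 200 97 134 167 170 172 153 124 225 252 252 251 251 252 251 252 251 252 248 208 145 209 231 230 230
col 392 rows220-245 106 108 106 105 106 105 105 206 248 250 250 250 250 250 250 250 250 250 251 250 | 272-302 251 251 251 251 251 251 251 251 251 252 252 252 251 251 252 252 252 251 252 252 252 252 250 230 182 211 223 225
left slope [-1.0000e-02  5.2761e+01] 52.908
right slope [-8.0000e-03 -6.4294e+01] -64.268
```

```bash
python3 - <<'E'
from h import *
jo=np.array([.5205,-.151]);t=-.07; R=np.array([[np.cos(t),-np.sin(t)],[np.sin(t),np.cos(t)]])
J=lambda p: ((np.atleast_2d(p)[:,:2]-jo)@R*1000).round(1)
print('far/near edge plate',J(onz('top',[[360,225.7],[376,227.5],[392,229],[360,294.2],[376,296],[392,298]],.010)).tolist())
print('gauge sides@.044',J(onz('top',[[364.5,253],[387.7,253],[363.7,262],[386.3,262],[363,274],[385.5,274]],.044)).tolist())
print('gauge ends@.044',J(onz('top',[[376,236.6],[376,282.]],.044)).tolist())
E
```

```text
far/near edge plate [[89.1, 46.4], [88.5, 3.3], [88.8, -39.7], [-92.9, 32.0], [-93.5, -9.9], [-94.6, -51.8]]
gauge sides@.044 [[10.4, 32.6], [16.4, -27.0], [-13.1, 32.8], [-7.3, -25.0], [-44.0, 32.2], [-38.3, -25.1]]
gauge ends@.044 [[56.3, 6.2], [-61.1, -2.3]]
```

The plate sits square against the pegs: its edges are parallel to the peg line, x spans -93 to 89 and y spans -64 to 53. The gauge is flat, screen up, and centred in x, but about 9 mm off the plate's centre in y. I'll nudge it over with a light grip.

```bash
python3 -m handwheel '[[0.32,-5.33,0,0,0],[0.32,-5.33,0,0,0],[0.32,-5.33,0,0,0],[0.32,-5.33,0,0,0],[0.32,-5.33,0,0,0],[0.32,-5.33,0,0,0],[0.32,-5.32,0,0,0],[0,0,-3,0,0],[0,0,0,0,0],[0,0,0,0,0]]' 4 | grep tool; python3 -m handwheel '[[0,0,-4,0,0],[0,0,-4,0,0],[0,0,-3.5,0,0],[0,0,-2,0,0],[0,0,-1.2,0,0],[0,0,0,0,0],[0,0,0,0,0]]' | grep -E 'tool|^force'
```

```text
tool_pos: [0.5186, -0.1475, 0.3489]
tool_pos: [0.5195, -0.1473, 0.2026]
force: [0.7, 0.1, -0.1]
```

```bash
python3 -m handwheel '[[0,0,0,0,0.3],[0,0,0,0,1],[0,0,0,0,1],[0,0,0,0,1],[0,0,0,0,1],[-0.01,-0.15,0,0,1],[-0.01,-0.15,0,0,1],[-0.01,-0.2,0,0,1],[-0.01,-0.2,0,0,1],[-0.01,-0.2,0,0,1]]' 4; python3 -m handwheel '[[0,0,0,0,1],[0,0,0,0,0.35],[0,0,0,0,0.3],[0,0,0,0,0.2],[0,0,0,0,0],[0,0,1,0,0],[0,0,3,0,0],[0,0,5,0,0],[0,0,5,0,0],[0,3,4,0,0]]' 4 | grep -E 'tool|^force'; python3 -m handwheel '[[-0.5,5,0,0,0],[-0.5,5,0,0,0],[-0.5,5,0,0,0],[-0.5,5,0,0,0],[-0.5,5,0,0,0],[-0.5,5,0,0,0],[0,0,0,0,0],[0,0,0,0,0],[0,0,0,0,0]]'|grep tool; python3 fin.py 21 | sed -n '/top/p;/side/p;/^2[2-9]/p;/^30/p'; python3 - <<'E'
from h import *
g=cv2.cvtColor(cv2.imread('pics/top21.png'),cv2.COLOR_BGR2GRAY).astype(int)
for v in (253,262,274): print(v,' '.join(map(str,g[v,352:406])))
for u in (360,376,392): print('col',u,' '.join(map(str,g[222:242,u])),'|274',' '.join(map(str,g[274:302,u])))
E
```

```text
t: 43.82
tool_pos: [0.5183, -0.1562, 0.2012]
orientation: [0.111, 3.139, 0.0]
force: [0.1, 5.5, 3.9]
opening: 0.0561
gripper_force: 4.0
tool_pos: [0.5183, -0.1271, 0.3845]
force: [1.2, -0.1, 0.4]
tool_pos: [0.4885, 0.1726, 0.3813]
top plate hull [[359.0, 226.0], [401.0, 231.0], [404.0, 309.0], [342.0, 307.0]] [[88.0, 49.0], [85.8, -64.2], [-119.9, -84.8], [-130.4, 75.8]]
220 ...........................................
223 ...........................................
226 ............WWWW--.........................
229 ............WWWWWWWWWWWWWWWWWW--...........
232 ...........-WWWWWWWWWWWWWWWWWWWWWW.........
235 ...........-WWWWWWWWWWWWWWWWWWWWW-.........
238 ...........WWWWWWOyyOOyyyOO.WWWWW-.........
241 ...........WWWWWW-W...OOOOyyWWWWW..........
244 ...........WWWWWW-W..W..WWWWWWWWW..........
247 ...........WWWWWW-W..W..W..WWWWWW..........
250 ...........WWWWWW-W.WW.WWWWWWWWWW..........
253 ...........WWWWW-W.........WWWWWW..........
256 ..........-WWWWW.WWWWWWWWWWWWWWWW..........
259 ..........WWWWWW.-W....-...WWWWWW..........
262 ..........WWWWWW..WWWWWWWW.WWWWWW..........
265 ..
[... 1848 characters left out ...]
28 229 193 101 193 245 252 251 251 250 251 251 252 247 202 104 106 104 105 106 103 107
col 360 106 107 104 119 219 250 251 251 251 251 250 250 251 251 250 251 250 251 251 251 |274 253 253 253 253 253 253 253 253 253 253 253 253 253 253 253 252 253 253 253 240 138 180 234 232 232 230 231 201
col 376 105 107 105 106 108 167 237 250 250 250 250 250 250 250 240 187 166 168 167 183 |274 229 228 217 151 144 177 170 171 164 135 180 245 252 252 252 252 252 252 252 252 252 229 93 178 231 231 231 232
col 392 107 106 104 103 105 105 105 206 248 250 250 250 250 250 250 250 250 250 250 250 |274 251 250 251 251 251 251 251 251 251 251 251 251 251 251 251 251 251 251 252 252 252 252 250 229 183 209 222 224
```

The gauge is now about 3 mm from the plate's centre and lies flat, screen up. The plate pixels are unchanged, so it is still flush at the pegs, and the robot is clear. Handing in.

```bash
python3 -c "
from plant import job
print(job.close_job())"
```

```text
the job is handed in; nothing more can be done
None
```

The job is handed in, with no verdict returned: the plate is flush against both near pegs, and the gauge lies flat, screen up, about 3 mm from the plate's centre after slipping once in the grip and being stood on end to regrip.

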